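# Clear, load and close the module test fixture

### The arm

A 7-joint arm with a two-finger parallel gripper is mounted at the origin on the work surface. World frame = base frame: x ahead of the robot, y to its left, z up, the work surface at z = 0. Lengths are in m, angles in rad, forces in N, time in s.
With the tool pointing down it reaches from about 0.35 to 0.9 m from the base axis. Payload 19.9 kg.
Tool frame: the origin (TCP) lies midway between the tips of the shut fingers; the grasp point (between the pads) lies 19 mm behind it; z points along the fingers, y is the line along which they close (so a half turn about z gives the same grasp; the last joint's range is limited). The gripper opens to 85 mm and grips with 20 to 120 N. Pads are 22 mm wide; open, the fingers measure 114 mm over their backs; the gripper's body (76 mm by 85 mm) begins 54 mm behind the grasp point. The pads swing forward as they close: fully open they stand 13 mm farther back than shut.
Start: joints at [1.228, 0.417, -0.01, 1.614, 0.005, 1.111, -0.053], TCP at [0.185, -0.597, 0.231] pointing down, gripper open.
Joint ranges: [-2.81, 2.81], [-0.39, 2.02], [-1.27, 1.25], [0.06, 2.57], [-1.19, 4.33], [0.19, 2], [-2.82, 2.82]. Speed limits (rad/s): [1.89, 1.89, 2.39, 2.39, 3.01, 3.01, 3.01].

### API

Orientations are given as a unit quaternion [x, y, z, w].
In Python, from cell import env gives the robot as it stands. The module is installed in compiled form; this text tells all that it offers.
- The arm moves only by the tool carry_out, never from a script. Its argument "moves" is a list of rows, each a list of 6 numbers: the shift along the tool's x, y, z as a fraction of full scale, then the turn, a rotation vector about the tool's x, y, z as a fraction of full scale. A call has 1 to 12 rows; each row is the pose to reach, as a shift and turn from the pose commanded when the call began, along the tool's axes at that moment; what a row does not reach only later rows make up. Full scale, the value 1, is 0.5 m for a shift and 30 degrees for a turn. A row lasts 1/12 s, in which the tool goes at most 41.7 mm and 7.16 degrees, less where a joint would pass 70% of its speed; a pose out of reach is approached as far as the arm can. A call with a number of a shift or a turn outside -1 to 1 is refused whole. A call with a gripper value outside its range is refused whole. "gripper" is the opening, from 0 (shut) to 1 (fully open), set as the call begins (left out, the last holds). The fingers move at their own pace and stop on an object; "grip_force" is the grip in N (left out, the last holds). Time passes only in rows, so rows that repeat a pose let the fingers close. It gives the time, the measured TCP pose, the force, the opening and the grip force at its end, in the units of the state.
- env.read_state(): the state, without advancing time (a new reading comes with each control period).
- env.read_camera(name): name is "scene" or "top"; returns a dict with "frame" (400x640x3 uint8, red, green, blue), "intrinsics" (3x3 intrinsics, pixels), "eye" and "rotation" of the camera in the world. Camera axes: x right, y up, looking along -z (the intrinsics and any distortion apply to the point x, -y, -z); pixel columns grow to the right and rows downward; lengths in m; the calibration is good to about 2 mm. A picture is of the moment at which its call begins. There is no depth.
- env.hand_in(): hands the job in; it is judged then, once.
The state is a dict: "time_s": time; "joint_positions": joint angles; "dq": joint speeds; "effort": joint torques, N m; "tcp_pos": TCP position; "tcp_rot": TCP orientation; "force": force on the tool from outside, world axes, zero at the start; "wrist_torque": the same for the moment, N m; "finger_gap": finger opening in m; "gripper_force": force on a finger pad.
Only numpy, scipy, OpenCV 4.12 (cv2) and the standard library are available. Lean on these libraries where they do the work, as an engineer would, in place of code of your own. Each camera call takes 0.05 s, during which the arm holds its last target. There are 200 camera calls.

### The job

Get the test fixture ready for a run: take the scraper block and wipe all the loose resin chips off the fixture's plate into the trough at its end (never touch the chips with the fingers), then set every control module flat on the plate, side by side with their long sides running front to back. With all of them in, close the lid fully, and then swing the clamp lever over it until you feel it stop, without forcing it. The scraper must finish standing on its rubber pad, and the other things on the bench are to stay where they are.

Things in the scene. Friction and masses are not known exactly. Their poses are not given: they have to be found in the camera images.
- fixture: clamshell test fixture, fixed. Origin on the table under the centre of its plate; +x to the rear (hinge side), +y to the trough. In mm: aluminium plate top z 40, free area x -60 to 60, y -122 to 130, open at y 130 to the trough; rear block x 60 to 120, to z 95; front lip x -68 to -60 and end lip y -130 to -122, both to z 48; clamp post x -20 to 20, y -205 to -175, to z 110
- trough (a point): centre of the waste trough's floor, at fixture x 0, y 167, z 6 mm. Trough: y 130 to 205, x -60 to 60 in the fixture; front and rear walls 8 thick up to z 48, end wall (y 205 to 213) up to z 60. Chips belong here
- lid (a joint): hinge of the lid, rad: 0 shut (lid level), grows as it opens upward and back; 1.57 upright, 1.9 end of travel. A stiff hinge: it stays where it is left; 3 to 6 N at the tab move it
- lid_hinge (a point): point on the lid's hinge axis, middle of its width, at fixture x 115, y 0, z 97 mm; the axis runs along the fixture's y. Lid: clear pane in a dark frame, 180 long from the hinge, 240 wide, its underside in the plane of the hinge axis when shut, 8 (frame 11) thick
- lid_tab (a point): end of the black tab in the middle of the lid's free edge, 208 mm from the hinge axis (4 mm above the lid's underside plane); tab 28 long (180 to 208 from the hinge), 60 wide, 12 thick
- clamp (a joint): hinge of the clamp lever, rad: 0 down against its stop (lever level over the lid, pointing to fixture +y), grows as it lifts; 1.57 upright, 2.2 leaning outward, end of travel. Stays where it is left; about 2 N at its end move it
- clamp_hinge (a point): pivot of the clamp lever, at fixture x 0, y -190, z 117 mm; the axis runs along the fixture's x
- clamp_tip (a point): end of the clamp lever, 130 mm from the pivot on the lever's centre line; steel bar 16 wide, 14 thick, with a black grip 24 wide, 18 thick on the last 30 mm
- pad: black rubber pad on the table, fixed, 140 (its x) by 76 (its y) by 2 mm: the scraper's place. Origin at the centre of its underside
- scraper: white plastic scraper block standing upright: foot 90 (its x) by 30 (y) by 14 high, on it a grip rib 60 (x) by 18 (y) reaching to z 56 mm. Origin at the centre of the foot's underside. Mass about 0.12 kg
- module0: control module: flat aluminium case 80 (its x) by 52 (y) by 18 mm high, with a black connector block 44 (x) by 30 (y) on top at its centre, reaching to z 42 mm: the grip. Origin at the centre of its underside. 0.14 to 0.28 kg. May be absent (None)
- module1: control module: flat aluminium case 80 (its x) by 52 (y) by 18 mm high, with a black connector block 44 (x) by 30 (y) on top at its centre, reaching to z 42 mm: the grip. Origin at the centre of its underside. 0.14 to 0.28 kg. May be absent (None)
- module2: control module: flat aluminium case 80 (its x) by 52 (y) by 18 mm high, with a black connector block 44 (x) by 30 (y) on top at its centre, reaching to z 42 mm: the grip. Origin at the centre of its underside. 0.14 to 0.28 kg. May be absent (None)
- module3: control module: flat aluminium case 80 (its x) by 52 (y) by 18 mm high, with a black connector block 44 (x) by 30 (y) on top at its centre, reaching to z 42 mm: the grip. Origin at the centre of its underside. 0.14 to 0.28 kg. May be absent (None)
- chip0: dark chip of hard resin 18 x 13 x 9 mm, lying on the plate at first. Origin at the centre of its underside. May be absent (None)
- chip1: dark chip of hard resin 18 x 13 x 9 mm, lying on the plate at first. Origin at the centre of its underside. May be absent (None)
- chip2: dark chip of hard resin 18 x 13 x 9 mm, lying on the plate at first. Origin at the centre of its underside. May be absent (None)
- chip3: dark chip of hard resin 18 x 13 x 9 mm, lying on the plate at first. Origin at the centre of its underside. May be absent (None)
- chip4: dark chip of hard resin 18 x 13 x 9 mm, lying on the plate at first. Origin at the centre of its underside. May be absent (None)
- spool: bystander, leave alone: spool of solder, 40 dia, 32 high mm. Origin under its middle
- driver: bystander, leave alone: screwdriver, 170 long, lying mm. Origin under its middle
- flux: bystander, leave alone: small bottle, 36 dia, 75 high mm. Origin under its middle
- heatsink: bystander, leave alone: finned heat sink 50 x 40 x 26 mm. Origin under its middle
- tin: bystander, leave alone: open steel tin, 64 dia, 45 high mm. Origin under its middle
Not all that is in view belongs to the job. What is shaped like the scraper but pink or purple is not meant.

How it is judged:
On the way, in this order (a step that is already met when the one before it is completed fails the run):
1. every chip lies in the trough (x of chip0 in the frame of fixture between -0.07 and 0.07 m and y of chip0 in the frame of fixture between 0.13 and 0.21 m and z of each of chip0, chip1, chip2, chip3, chip4 in the frame of fixture below 0.036 m and x of chip1 in the frame of fixture between -0.07 and 0.07 m and y of chip1 in the frame of fixture between 0.13 and 0.21 m and x of chip2 in the frame of fixture between -0.07 and 0.07 m and y of chip2 in the frame of fixture between 0.13 and 0.21 m and x of chip3 in the frame of fixture between -0.07 and 0.07 m and y of chip3 in the frame of fixture between 0.13 and 0.21 m and x of chip4 in the frame of fixture between -0.07 and 0.07 m and y of chip4 in the frame of fixture between 0.13 and 0.21 m), for 0.2 s.
2. every module lies flat and released on the plate, long side front to back, the lid still open (x of module0 in the frame of fixture between -0.045 and 0.045 m and y of module0 in the frame of fixture between -0.11 and 0.11 m and z of module0 in the frame of fixture between 0.03 and 0.046 m and angle between each of module0, module1, module2, module3's own z axis and vertical below 0.1 rad and angle between the x axis of each of module0, module1, module2, module3 and the x axis of fixture, either way round below 0.3 rad and x of module1 in the frame of fixture between -0.045 and 0.045 m and y of module1 in the frame of fixture between -0.11 and 0.11 m and z of module1 in the frame of fixture between 0.03 and 0.046 m and x of module2 in the frame of fixture between -0.045 and 0.045 m and y of module2 in the frame of fixture between -0.11 and 0.11 m and z of module2 in the frame of fixture between 0.03 and 0.046 m and x of module3 in the frame of fixture between -0.045 and 0.045 m and y of module3 in the frame of fixture between -0.11 and 0.11 m and z of module3 in the frame of fixture between 0.03 and 0.046 m and contact force between the fingers and module0 below 0.1 N and contact force between the fingers and module1 below 0.1 N and contact force between the fingers and module2 below 0.1 N and contact force between the fingers and module3 below 0.1 N and linear speed of each of module0, module1, module2, module3 below 0.02 m/s and value of joint lid above 0.8 rad), for 0.2 s.
3. the lid is shut, the clamp still up (value of joint lid below 0.06 rad and value of joint clamp above 0.6 rad), for 0.2 s.
4. the clamp is down at its stop (value of joint clamp below 0.08 rad), for 0.2 s.
At the end, for the whole second after the job is handed in: Chips in the trough; modules flat (0.1 rad) on the plate, long sides within 0.3 rad of front-to-back; lid within 0.06 rad of shut, clamp within 0.08 rad of its stop; scraper upright on its pad (centre within 35 mm along, 33 mm across); modules and scraper at rest (all of step 1 and x of module0 in the frame of fixture between -0.045 and 0.045 m and y of module0 in the frame of fixture between -0.11 and 0.11 m and z of module0 in the frame of fixture between 0.03 and 0.046 m and angle between each of module0, module1, module2, module3, scraper's own z axis and vertical below 0.1 rad and angle between the x axis of each of module0, module1, module2, module3 and the x axis of fixture, either way round below 0.3 rad and x of module1 in the frame of fixture between -0.045 and 0.045 m and y of module1 in the frame of fixture between -0.11 and 0.11 m and z of module1 in the frame of fixture between 0.03 and 0.046 m and x of module2 in the frame of fixture between -0.045 and 0.045 m and y of module2 in the frame of fixture between -0.11 and 0.11 m and z of module2 in the frame of fixture between 0.03 and 0.046 m and x of module3 in the frame of fixture between -0.045 and 0.045 m and y of module3 in the frame of fixture between -0.11 and 0.11 m and z of module3 in the frame of fixture between 0.03 and 0.046 m and value of joint lid below 0.06 rad and value of joint clamp below 0.08 rad and x of scraper in the frame of pad between -0.035 and 0.035 m and y of scraper in the frame of pad between -0.033 and 0.033 m and z of scraper in the frame of pad below 0.012 m and linear speed of each of module0, module1, module2, module3, scraper below 0.02 m/s); the robot touches nothing.
It fails at once if the fingers touch a chip (contact force between the fingers and chip0 above 0.3 N or contact force between the fingers and chip1 above 0.3 N or contact force between the fingers and chip2 above 0.3 N or contact force between the fingers and chip3 above 0.3 N or contact force between the fingers and chip4 above 0.3 N).
It fails at once if a bystander is moved more than 50 mm (distance of any of spool, driver, flux, heatsink, tin from where it was at the start of the episode above 0.05 m).
It fails at once if the clamp lever is forced with more than 45 N (contact force between any of the arm, the fingers and clamp above 45 N).
Of chip0, chip1, chip2, chip3, chip4 only 3 to 5 are there at a start; the rules pass over those that are not, and their reading is None.
Of module0, module1, module2, module3 only 2 to 4 are there at a start; the rules pass over those that are not, and their reading is None.
At some moment in a run one of module0, module1, module2, module3, scraper may be knocked a few centimetres aside while the robot is not near it.
Once in a run the grip may slacken for a moment while it holds something.
It also fails if it takes over 210 s, if anything falls off the work surface, if the arm or the gripper's body presses on something with over 40 N, if the wrist force passes 120 N, or if a joint passes its speed limit or range.

## Working session

There is one attempt and no reset: what is moved stays moved. The work goes in short steps, Python scripts to look and compute and a tool call to move; the robot and the scene stay as the last step left them, time stands still between calls to the robot, and variables do not carry over. Pictures are saved under pics/ and viewed, at most 14 in all, crops included, and the job is handed in when it is done.

Besides the shell and the picture viewer there is one more tool, called after "Emit:" as a command line: name --pt "numbers of a row" for each row, then --argument value for the rest. carry_out: Moves the arm, as the interface text tells. Its arguments: {"type":"object","properties":{"moves":{"type":"array"},"gripper":{"type":"number"},"grip_force":{"type":"number"}},"required":["moves"]}

```bash
mkdir -p pics; cat > h.py <<'E'
import numpy as np, cv2
from cell import env
from scipy.spatial.transform import Rotation as R
def shot(n,f):
    c=env.read_camera(n); cv2.imwrite(f,c['frame'][:,:,::-1]); return c
def pix2w(c,uv,z):
    K=np.array(c['intrinsics']); d=np.linalg.inv(K)@np.array([uv[0],uv[1],1.]); d=np.array([d[0],-d[1],-d[2]])
    d=np.array(c['rotation'])@d; e=np.array(c['eye']); return e+d*(z-e[2])/d[2]
def w2pix(c,p):
    q=np.array(c['rotation']).T@(np.array(p)-np.array(c['eye'])); q=np.array(c['intrinsics'])@np.array([q[0],-q[1],-q[2]]); return q[:2]/q[2]
E
python3 - <<'E'
from h import *
for n in('top','scene'):
    c=shot(n,f'pics/{n}0.png'); print(n,{k:(v if k!='frame' else v.shape) for k,v in c.items()})
s=env.read_state(); print({k:np.round(v,3) for k,v in s.items()})
E
```

```text
top {'frame': (400, 640, 3), 'intrinsics': array([[402.32550437,   0.        , 316.74099997],
       [  0.        , 402.32550437, 202.39661206],
       [  0.        ,   0.        ,   1.        ]]), 'eye': array([ 0.34302421, -0.09028386,  1.26229065]), 'rotation': array([-0.06108783,  0.05836335,  0.70843301, -0.70070298])}
scene {'frame': (400, 640, 3), 'intrinsics': array([[376.57277585,   0.        , 319.53951895],
       [  0.        , 376.57277585, 197.00524547],
       [  0.        ,   0.        ,   1.        ]]), 'eye': array([0.9796558 , 0.65472149, 0.91295822]), 'rotation': array([0.10690161, 0.39182245, 0.88386217, 0.23202346])}
{'time_s': np.float64(0.1), 'joint_positions': array([ 1.228,  0.418, -0.01 ,  1.614,  0.005,  1.111, -0.053]), 'dq': array([-0.002, -0.003, -0.   , -0.001,  0.002,  0.   ,  0.001]), 'effort': array([ 4.0000e-03, -8.6581e+01,  6.8100e-01, -4.3563e+01,  1.9000e-02,
        5.0000e-03,  0.0000e+00]), 'tcp_pos': array([ 0.185, -0.597,  0.231]), 'tcp_rot': array([ 0.989,  0.15 , -0.   , -0.001]), 'force': array([ 0.101, -0.117,  0.26 ]), 'wrist_torque': array([ 0.027, -0.015, -0.002]), 'gripper_force': np.float64(0.0), 'finger_gap': np.float64(0.086)}
```

```bash
sed -i "s/np.array(c\['rotation'\])/R.from_quat(c['rotation']).as_matrix()/g" h.py; cat h.py | grep -c from_quat
```

```text
2
```

View pics/top0.png

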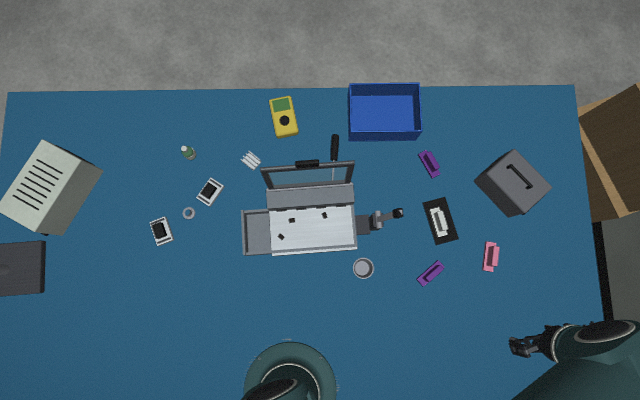

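View pics/scene0.png

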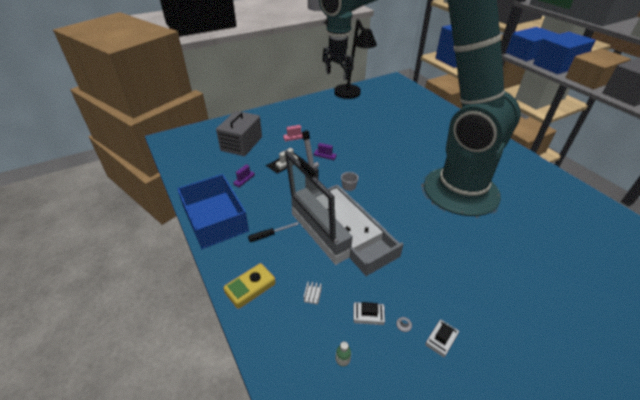

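Top view: the fixture is at about (300,225), with its trough on the left and the lid open. Three chips are visible, at about (292,220), (325,215) and (281,237). There are two modules, at (209,191) and (161,231). The scraper-shaped things are white on the black pad (438,220), purple (429,163), purple (431,273) and pink (491,256). The white one fits the description. I'll enlarge to confirm.

```bash
python3 - <<'E'
import cv2
im=cv2.imread('pics/top0.png')
cv2.imwrite('pics/crop1.png',cv2.resize(im[150:290,235:435],None,fx=4,fy=4,interpolation=cv2.INTER_CUBIC))
a=cv2.resize(im[185:257,405:475],None,fx=5.7,fy=5.7,interpolation=cv2.INTER_CUBIC)
b=cv2.resize(im[172:252,145:225],(399,410),interpolation=cv2.INTER_CUBIC)
cv2.imwrite('pics/crop2.png',cv2.hconcat([a[:410],b[:len(a[:410])]]))
print(a.shape)
E
```

```text
(410, 399, 3)
```

View pics/crop1.png

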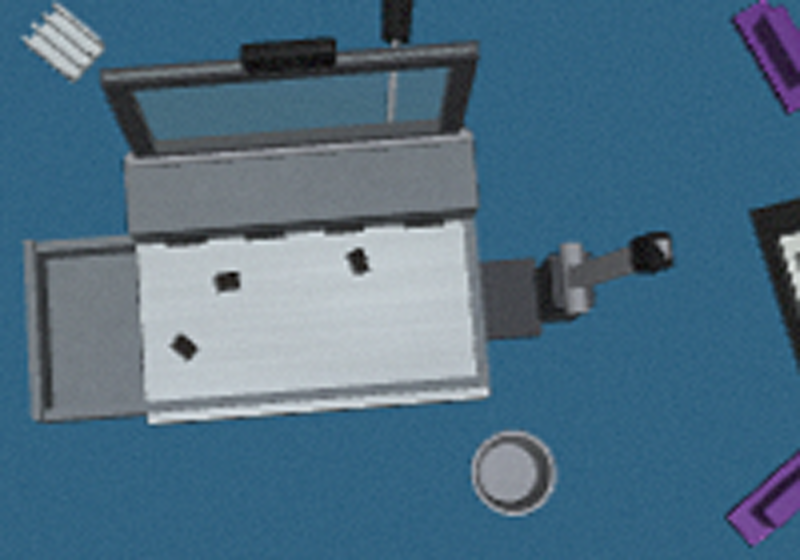

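View pics/crop2.png

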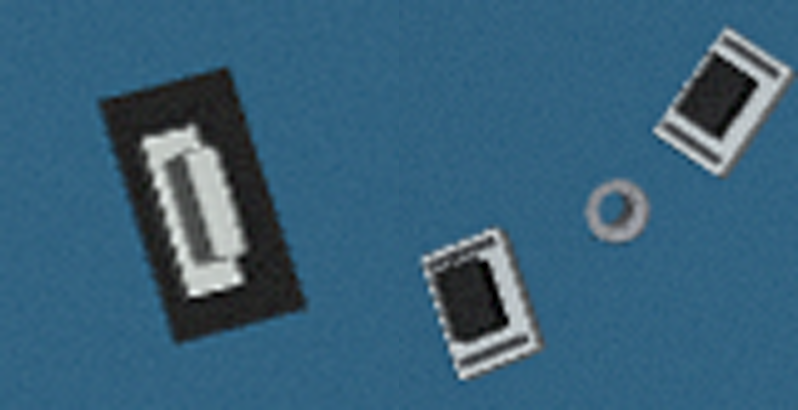

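The white one on the pad, foot edge at (425..447, 207..238), is the scraper. The purple and pink ones are decoys. Crop 1 shows only 3 chips. Next I'll fit poses by silhouette, plus fixture corners.

```bash
cat >> h.py <<'E'
from scipy.optimize import minimize, least_squares
def box(x0,x1,y0,y1,z0,z1): return np.array([[x,y,z] for x in(x0,x1) for y in(y0,y1) for z in(z0,z1)])/1000.
MOD=[box(-40,40,-26,26,0,18),box(-22,22,-15,15,0,42)]
SCR=[box(-45,45,-15,15,0,14),box(-30,30,-9,9,0,56)]
PAD=[box(-70,70,-38,38,0,2)]
def place(P,p,z=0): 
    c,s=np.cos(p[2]),np.sin(p[2]); return np.c_[p[0]+c*P[:,0]-s*P[:,1],p[1]+s*P[:,0]+c*P[:,1],P[:,2]+z]
def projs(c,P): return np.array([w2pix(c,q) for q in P])
def fit(c,mask,win,boxes,p0,z=0,S=8):
    u0,v0,u1,v1=win; m=cv2.resize(mask[v0:v1,u0:u1].astype(np.uint8),None,fx=S,fy=S,interpolation=cv2.INTER_LINEAR)
    def cost(p):
        r=np.zeros_like(m)
        for b in boxes:
            q=((projs(c,place(b,p,z))-[u0,v0]+.5)*S).astype(np.int32); cv2.fillConvexPoly(r,cv2.convexHull(q),1)
        return 1-(r&m).sum()/max(1,(r|m).sum())
    best=None
    for a in np.arange(0,np.pi,np.pi/6):
        s=minimize(cost,[p0[0],p0[1],a],method='Nelder-Mead',options=dict(initial_simplex=[[p0[0],p0[1],a],[p0[0]+.02,p0[1],a],[p0[0],p0[1]+.02,a],[p0[0],p0[1],a+.3]],xatol=1e-4,fatol=1e-4))
        if best is None or s.fun<best.fun: best=s
    return best.x,best.fun
def nonblue(f): h=cv2.cvtColor(f,cv2.COLOR_RGB2HSV); return ~((h[...,0]>92)&(h[...,0]<112)&(h[...,1]>130))
def white(f): h=cv2.cvtColor(f,cv2.COLOR_RGB2HSV); return (h[...,2]>75)&(h[...,1]<110)
def modules(c,guess=((209,191),(161,231))):
    return [fit(c,nonblue(c['frame']),(u-22,v-20,u+22,v+20),MOD,pix2w(c,(u,v),.02)[:2]) for u,v in guess]
def scraper(c,uv=(438,220)):
    return fit(c,white(c['frame']),(uv[0]-16,uv[1]-22,uv[0]+14,uv[1]+22),SCR,pix2w(c,uv,.02)[:2],.002)
E
python3 - <<'E'
from h import *
c=env.read_camera('top')
print('mods',modules(c)); print('scr',scraper(c))
print('pad',fit(c,nonblue(c['frame']),(415,190,467,252),PAD,pix2w(c,(440,221),0)[:2]))
pts=[((25,240),(68,213,60)),((33,420),(-68,213,60)),((135,237),(60,130,95)),((478,215),(60,-130,95)),((128,155),(120,130,95)),((472,132),(120,-130,95)),
 ((489,384),(-68,-130,48)),((148,410),(-68,130,48)),((143,402),(-60,130,40)),((474,373),(-60,-122,40))]
uv=np.array([[235+u/4,150+v/4] for (u,v),_ in pts]); P=np.array([p for _,p in pts])/1000.
s=least_squares(lambda p:(projs(c,place(P,p))-uv).ravel(),[.5,0,0],loss='soft_l1')
print('fix',s.x,np.round(s.fun.reshape(-1,2),1).tolist())
F=s.x; np.save('F.npy',F)
Ri=np.array([[np.cos(F[2]),np.sin(F[2])],[-np.sin(F[2]),np.cos(F[2])]])
for u,v in((228,281),(358,261),(184,347)): print('chip',np.round(1000*Ri@(pix2w(c,(235+u/4,150+v/4),.047)[:2]-F[:2])))
im=cv2.resize(c['frame'][130:290,225:475,::-1],None,fx=3.2,fy=3.2,interpolation=cv2.INTER_CUBIC)
def loop(L,col):
    q=((projs(c,place(np.array(L)/1000.,F))-[225,130]+.5)*3.2).astype(np.int32); cv2.polylines(im,[q],True,col,1)
loop([(-60,-122,40),(60,-122,40),(60,130,40),(-60,130,40)],(0,0,255)); loop([(60,-130,95),(120,-130,95),(120,130,95),(60,130,95)],(0,255,0))
loop([(-68,130,48),(-68,213,60),(68,213,60),(68,130,48)],(255,0,255)); loop([(-20,-205,110),(20,-205,110),(20,-175,110),(-20,-175,110)],(0,255,255))
for t,col in((1.57,(0,255,0)),(1.75,(0,0,255)),(1.9,(255,255,0))):
    loop([(115-r*np.cos(t),y,97+r*np.sin(t)) for r,y in((180,-120),(180,-30),(208,-30),(208,30),(180,30),(180,120))],col)
for t,col in((1.57,(0,255,0)),(1.9,(0,0,255)),(2.2,(255,255,0))): loop([(0,-190,117),(0,-190+130*np.cos(t),117+130*np.sin(t))],col)
cv2.imwrite('pics/ov.png',im)
E
```

```text
mods [(array([ 0.59597481,  0.25224816, -0.58780388]), np.float64(0.08574126534466475)), (array([0.47309535, 0.4001937 , 3.5150273 ]), np.float64(0.04795421856351567))]
scr (array([ 0.49199216, -0.46605246,  0.21779065]), np.float64(0.1428571428571429))
pad (array([ 0.49672086, -0.47460486,  0.25144532]), np.float64(0.03751886724646014))
fix [ 0.47353548 -0.07422886  0.06190082] [[-0.2, -0.2], [-0.4, -0.0], [-1.7, -0.6], [0.8, -1.5], [-1.0, -0.1], [0.5, -0.6], [0.4, 0.8], [-0.7, 0.6], [0.7, 0.1], [1.0, 1.3]]
chip [27. 62.]
chip [ 35. -38.]
chip [-21.  98.]
```

View pics/ov.png

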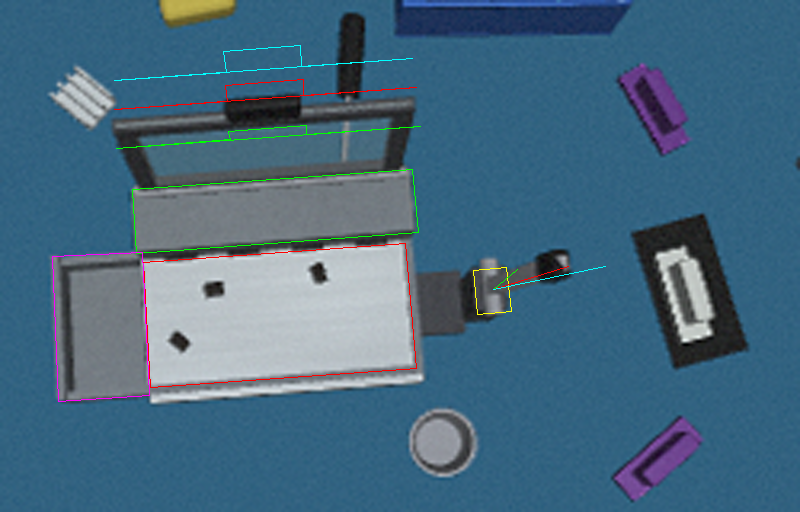

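Overlay: the fit matches the plate (150..415, 243..386) and the trough. The lid is at about 1.7 rad and the clamp at about 1.9 rad. All three chips (fixture x 35, 27, -21) fit in one scraper pass at x≈6. Now I'll plan the scraper grasp.

```bash
cat >> h.py <<'E'
try: F=np.load('F.npy')
except OSError: F=None
def fx(x,y,z=0):  # fixture mm -> world m
    return place(np.array([[x,y,z]])/1000.,F)[0]
def plan(wps):
    "wps: (xyz, tool-x yaw or None); prints the row for each call in turn"
    s=env.read_state(); p=np.array(s['tcp_pos']); q=R.from_quat(s['tcp_rot']); print('now',np.round(p,4),'yaw',round(float(np.arctan2(*q.as_matrix()[[1,0],0])),3),'t',s['time_s'],'F',np.round(s['force'],1),'gap',round(float(s['finger_gap']),4))
    for xyz,yaw in wps:
        M=q.as_matrix(); cur=np.arctan2(M[1,0],M[0,0])
        if yaw is None: yaw=cur
        else: yaw=cur+(yaw-cur+np.pi/2)%np.pi-np.pi/2
        q2=R.from_euler('z',yaw)*R.from_quat([1,0,0,0])
        xyz=np.array(xyz); print(np.round(xyz,3),'->',np.round(np.r_[M.T@(xyz-p)/.5,(q.inv()*q2).as_rotvec()/(np.pi/6)],4).tolist(),'rows>=',int(np.ceil(np.linalg.norm(xyz-p)/.0417)))
        p,q=xyz,q2
E
python3 - <<'E'
from h import *
c=env.read_camera('top'); print(pix2w(c,(438.7,222),.016))
x,y=.493,-.467
plan([((x,y,.15),.22),((x,y,.021),None)])
E
```

```text
[ 0.48966108 -0.46547561  0.016     ]
now [ 0.1851 -0.5967  0.2309] yaw 0.301 t 0.2 F [ 0.8 -0.2 -0.8] gap 0.0855
[ 0.493 -0.467  0.15 ] -> [0.6651, -0.0652, 0.1618, -0.0015, 0.0002, 0.1543] rows>= 9
[ 0.493 -0.467  0.021] -> [0.0, 0.0, 0.258, 0.0, 0.0, -0.0] rows>= 4
```

Emit:
carry_out --pt "0.662 -0.066 0.16 0 0 0.154" --pt "0.662 -0.066 0.16 0 0 0.154" --pt "0.662 -0.066 0.16 0 0 0.154" --pt "0.662 -0.066 0.16 0 0 0.154" --pt "0.662 -0.066 0.16 0 0 0.154" --pt "0.662 -0.066 0.16 0 0 0.154" --pt "0.662 -0.066 0.16 0 0 0.154" --pt "0.662 -0.066 0.16 0 0 0.154" --pt "0.662 -0.066 0.16 0 0 0.154" --pt "0.662 -0.066 0.16 0 0 0.154" --pt "0.662 -0.066 0.16 0 0 0.154" --pt "0.662 -0.066 0.16 0 0 0.154" --gripper 1

```text
time_s: 1.2
tcp_pos: [0.4905, -0.4682, 0.1513]
tcp_rot: [0.994, 0.109, -0.0, 0.0]
force: [-0.8, -0.6, 0.5]
finger_gap: 0.0856
gripper_force: 0.0
```

```bash
python3 - <<'E'
from h import *
plan([((.491,-.466,.021),.22)])
c=shot('scene','pics/s1.png'); u=w2pix(c,(.49,-.466,.03)).astype(int); print(u)
im=cv2.imread('pics/s1.png')[max(0,u[1]-60):u[1]+30,u[0]-60:u[0]+60]; cv2.imwrite('pics/s1c.png',cv2.resize(im,None,fx=5,fy=5))
E
```

```text
now [ 0.4905 -0.4682  0.1513] yaw 0.219 t 1.2 F [-0.8 -0.6  0.5] gap 0.0856
[ 0.491 -0.466  0.021] -> [0.0021, -0.0041, 0.2606, 0.0004, 0.0013, -0.002] rows>= 4
[285 156]
```

View pics/s1c.png

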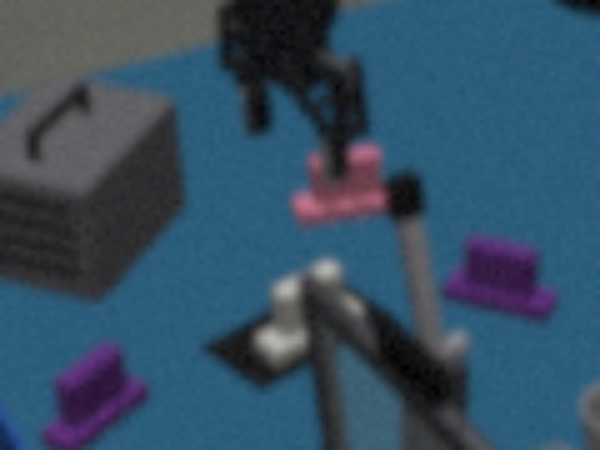

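The gripper hangs above the white scraper (crop 300,310), with the pink and purple ones clear of it. Descending to grip.

Emit:
carry_out --pt "0.002 -0.003 0.08 0 0 0" --pt "0.002 -0.003 0.16 0 0 0" --pt "0.002 -0.003 0.23 0 0 0" --pt "0.002 -0.003 0.26 0 0 0" --pt "0.002 -0.003 0.26 0 0 0" --pt "0.002 -0.003 0.26 0 0 0" --pt "0.002 -0.003 0.26 0 0 0"

```text
time_s: 1.83
tcp_pos: [0.493, -0.4669, 0.0238]
tcp_rot: [0.994, 0.11, 0.001, 0.001]
force: [0.1, 0.6, -0.1]
finger_gap: 0.0853
gripper_force: 0.0
```

Emit:
carry_out --pt "0 0 0 0 0 0" --pt "0 0 0 0 0 0" --pt "0 0 0 0 0 0" --pt "0 0 0 0 0 0" --pt "0 0 0 0 0 0" --pt "0 0 0 0 0 0" --pt "0 0 0 0 0 0" --pt "0 0 0 0 0 0" --pt "0 0 0 0 0 0" --pt "0 0 0 0 0 0" --pt "0 0 0 0 0 0" --pt "0 0 0 0 0 0" --gripper 0 --grip_force 80

```text
time_s: 2.83
tcp_pos: [0.4924, -0.4658, 0.0217]
tcp_rot: [0.994, 0.11, 0.0, 0.0]
force: [-1.0, 0.2, 5.9]
finger_gap: 0.017
gripper_force: 78.7
```

```bash
python3 - <<'E'
from h import *
z=env.read_state()['tcp_pos'][2]; d=z-.002
Y=F[2]
plan([((.491,-.466,.19),None),(fx(6,-80,0)+[0,0,.19],Y),(fx(6,-80,40.8)+[0,0,d],Y),(fx(6,145,40.8)+[0,0,d],Y),(fx(6,145,130)+[0,0,d],Y),((.4967,-.4735,.19),.25),((.4967,-.4735,z+.001),.25)])
print(Y)
E
```

```text
now [ 0.4924 -0.4658  0.0217] yaw 0.22 t 2.8333 F [-1.   0.2  5.9] gap 0.017
[ 0.491 -0.466  0.19 ] -> [-0.0027, -0.0001, -0.3367, 0.0008, -0.0005, -0.0] rows>= 5
[ 0.484 -0.154  0.19 ] -> [0.1237, -0.6124, 0.0, 0.0, 0.0, 0.3023] rows>= 8
[ 0.484 -0.154  0.06 ] -> [0.0, 0.0, 0.2591, 0.0, 0.0, 0.0] rows>= 4
[0.471 0.071 0.06 ] -> [-0.0, -0.45, 0.0, 0.0, 0.0, 0.0] rows>= 6
[0.471 0.071 0.15 ] -> [0.0, 0.0, -0.1784, 0.0, 0.0, 0.0] rows>= 3
[ 0.497 -0.474  0.19 ] -> [-0.0152, 1.0899, -0.0807, 0.0, 0.0, -0.3592] rows>= 14
[ 0.497 -0.474  0.023] -> [0.0, 0.0, 0.3347, 0.0, 0.0, 0.0] rows>= 5
0.061900824150553244
```

Emit:
carry_out --pt "0 0 -0.06 0 0 0" --pt "0 0 -0.14 0 0 0" --pt "0 0 -0.22 0 0 0" --pt "0 0 -0.3 0 0 0" --pt "0 0 -0.38 0 0 0" --pt "0 0 -0.46 0 0 0" --pt "0 0 -0.54 0 0 0" --pt "0 0 -0.58 0 0 0" --pt "0 0 -0.58 0 0 0" --pt "0 0 -0.58 0 0 0" --pt "0 0 -0.58 0 0 0"

```text
time_s: 3.75
tcp_pos: [0.4918, -0.4653, 0.3098]
tcp_rot: [0.994, 0.11, -0.001, -0.001]
force: [-0.8, -0.2, -1.4]
finger_gap: 0.017
gripper_force: 78.1
```

Emit:
carry_out --pt "0.12 -0.612 0 0 0 0.302" --pt "0.12 -0.612 0 0 0 0.302" --pt "0.12 -0.612 0 0 0 0.302" --pt "0.12 -0.612 0 0 0 0.302" --pt "0.12 -0.612 0 0 0 0.302" --pt "0.12 -0.612 0 0 0 0.302" --pt "0.12 -0.612 0 0 0 0.302" --pt "0.12 -0.612 0 0 0 0.302" --pt "0.12 -0.612 0 0 0 0.302" --pt "0.12 -0.612 0 0 0 0.302" --pt "0.12 -0.612 0 0 0 0.302" --pt "0.12 -0.612 0 0 0 0.302"

```text
time_s: 4.75
tcp_pos: [0.4836, -0.1549, 0.3105]
tcp_rot: [1.0, 0.03, -0.001, -0.0]
force: [0.1, 0.3, -1.9]
finger_gap: 0.0175
gripper_force: 78.5
```

```bash
python3 - <<'E'
from h import *
d=.0217-.002;Y=F[2]
plan([(fx(6,-80,40.8)+[0,0,d+.06],Y),(fx(6,-80,40.8)+[0,0,d],Y)])
shot('top','pics/t2.png');shot('scene','pics/s2.png')
a=cv2.imread('pics/t2.png')[130:290,225:425];b=cv2.imread('pics/s2.png')[60:280,220:440]
cv2.imwrite('pics/c2.png',cv2.hconcat([cv2.resize(a,(500,400)),cv2.resize(b,(300,400))] if 0 else [cv2.resize(a,(400,320)),cv2.resize(b,(320,320))]))
E
```

```text
now [ 0.4836 -0.1549  0.3105] yaw 0.06 t 4.75 F [ 0.1  0.3 -1.9] gap 0.0175
[ 0.484 -0.154  0.12 ] -> [0.0024, -0.0022, 0.3799, -0.0009, 0.0026, -0.0027] rows>= 5
[ 0.484 -0.154  0.06 ] -> [0.0, 0.0, 0.12, 0.0, 0.0, 0.0] rows>= 2
```

View pics/c2.png

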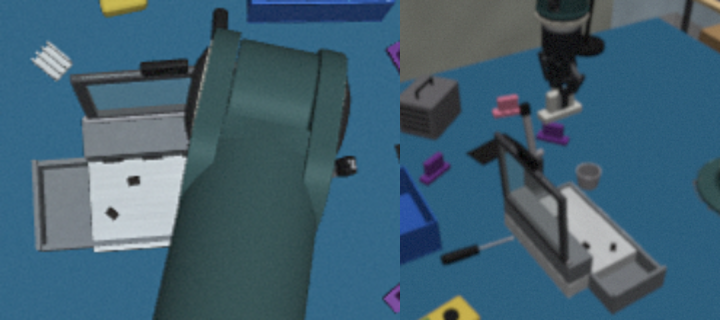

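The scraper is held upright above the rear of the plate, right panel (560,108). The chips at (133,181) and (112,213) are untouched. I'll check the hold offset numerically.

```bash
python3 - <<'E'
from h import *
c=env.read_camera('scene'); z=.3105-.0197
u=w2pix(c,(.4836,-.1549,z+.02)).astype(int); f=c['frame']
h=cv2.cvtColor(f,cv2.COLOR_RGB2HSV); m=(h[...,2]>100)&(h[...,1]<70)
w=(u[0]-25,u[1]-22,u[0]+25,u[1]+20); n,l,st,ce=cv2.connectedComponentsWithStats(m[w[1]:w[3],w[0]:w[2]].astype(np.uint8)); print(u,st.tolist())
for r in m[w[1]:w[3],w[0]:w[2]]: print(''.join('.#'[int(i)] for i in r))
for b in SCR: print(np.round(projs(c,place(b,(.4836,-.1549,.06),z))-w[:2],1).tolist())
E
```

```text
[328 132] [[0, 0, 50, 42, 1821], [11, 11, 31, 24, 261], [17, 19, 1, 3, 3], [4, 31, 4, 10, 15]]
..................................................
..................................................
..................................................
..................................................
..................................................
..................................................
..................................................
..................................................
..................................................
..................................................
..................................................
.......................##.........................
....................######........................
..................########........................
..................########........................
.................#########........................
.................########...........#.............
...................#####............#.............
.....................#..............##............
.................#..##.............#
[... 661 characters left out ...]
................
......#.......#...#.###...........................
......#.............#.............................
......#...........................................
.....#.#..........................................
......##..........................................
.......#..........................................
.......#..........................................
......##..........................................
..................................................
[[35.1, 21.9], [35.2, 17.9], [40.8, 26.5], [41.0, 22.5], [10.1, 30.7], [10.1, 26.7], [15.7, 35.6], [15.7, 31.6]]
[[32.1, 24.2], [32.8, 7.9], [35.6, 27.0], [36.4, 10.6], [15.5, 30.2], [15.6, 13.7], [18.8, 33.1], [19.1, 16.5]]
```

Emit:
carry_out --pt "0.002 -0.002 0.08 0 0 0" --pt "0.002 -0.002 0.16 0 0 0" --pt "0.002 -0.002 0.24 0 0 0" --pt "0.002 -0.002 0.32 0 0 0" --pt "0.002 -0.002 0.38 0 0 0" --pt "0.002 -0.002 0.42 0 0 0" --pt "0.002 -0.002 0.46 0 0 0" --pt "0.002 -0.002 0.49 0 0 0" --pt "0.002 -0.002 0.49 0 0 0" --pt "0.002 -0.002 0.49 0 0 0"

```text
time_s: 5.73
tcp_pos: [0.4846, -0.153, 0.066]
tcp_rot: [1.0, 0.031, -0.001, -0.0]
force: [-0.2, -0.3, -0.8]
finger_gap: 0.0171
gripper_force: 78.6
```

```bash
python3 - <<'E'
from h import *
d=.0217-.002;Y=F[2]
plan([(fx(6,-80,40.6)+[0,0,d],Y),(fx(6,30,40.6)+[0,0,d],Y)])
E
```

```text
now [ 0.4846 -0.153   0.066 ] yaw 0.062 t 5.7333 F [-0.2 -0.3 -0.8] gap 0.0171
[ 0.484 -0.154  0.06 ] -> [-0.0002, 0.0013, 0.0114, -0.0011, 0.0025, -0.0006] rows>= 1
[ 0.478 -0.044  0.06 ] -> [0.0, -0.22, 0.0, 0.0, 0.0, 0.0] rows>= 3
```

Emit:
carry_out --pt "0 0 0.011 0 0 0" --pt "0 0 0.011 0 0 0" --pt "0 -0.02 0.011 0 0 0" --pt "0 -0.04 0.011 0 0 0" --pt "0 -0.06 0.011 0 0 0" --pt "0 -0.08 0.011 0 0 0" --pt "0 -0.1 0.011 0 0 0" --pt "0 -0.12 0.011 0 0 0" --pt "0 -0.14 0.011 0 0 0" --pt "0 -0.16 0.011 0 0 0" --pt "0 -0.18 0.011 0 0 0" --pt "0 -0.2 0.011 0 0 0"

```text
time_s: 6.73
tcp_pos: [0.4785, -0.052, 0.0608]
tcp_rot: [1.0, 0.031, -0.0, -0.0]
force: [-0.3, 0.3, -0.9]
finger_gap: 0.0169
gripper_force: 80.9
```

```bash
python3 - <<'E'
from h import *
d=.0217-.002;Y=F[2]
plan([(fx(6,145,40.6)+[0,0,d],Y)])
E
```

```text
now [ 0.4785 -0.052   0.0608] yaw 0.062 t 6.7333 F [-0.3  0.3 -0.9] gap 0.0169
[0.471 0.071 0.06 ] -> [-0.0007, -0.2463, 0.001, -0.0001, 0.0001, 0.0005] rows>= 3
```

Emit:
carry_out --pt "0 -0.02 0.001 0 0 0" --pt "0 -0.04 0.001 0 0 0" --pt "0 -0.06 0.001 0 0 0" --pt "0 -0.08 0.001 0 0 0" --pt "0 -0.1 0.001 0 0 0" --pt "0 -0.12 0.001 0 0 0" --pt "0 -0.14 0.001 0 0 0" --pt "0 -0.16 0.001 0 0 0" --pt "0 -0.185 0.001 0 0 0" --pt "0 -0.21 0.001 0 0 0" --pt "0 -0.235 0.001 0 0 0" --pt "0 -0.25 0.001 0 0 0"

```text
time_s: 7.73
tcp_pos: [0.4707, 0.0735, 0.0603]
tcp_rot: [1.0, 0.032, -0.0, -0.0]
force: [0.2, 0.3, -0.3]
finger_gap: 0.0171
gripper_force: 81.2
```

Emit:
carry_out --pt "0 0 0 0 0 0" --pt "0 0 0 0 0 0" --pt "0 0 -0.05 0 0 0" --pt "0 0 -0.13 0 0 0" --pt "0 0 -0.21 0 0 0" --pt "0 0 -0.29 0 0 0" --pt "0 0 -0.37 0 0 0" --pt "0 0 -0.45 0 0 0" --pt "0 0 -0.5 0 0 0" --pt "0 0 -0.5 0 0 0" --pt "0 0 -0.5 0 0 0"

```text
time_s: 8.65
tcp_pos: [0.4713, 0.0709, 0.3114]
tcp_rot: [1.0, 0.03, 0.001, -0.0]
force: [-0.4, 0.0, -1.8]
finger_gap: 0.017
gripper_force: 81.2
```

```bash
python3 - <<'E'
from h import *
shot('top','pics/t3.png');shot('scene','pics/s3.png')
a=cv2.imread('pics/t3.png')[170:270,225:375];b=cv2.imread('pics/s3.png')[140:290,280:420]
cv2.imwrite('pics/c3.png',cv2.hconcat([cv2.resize(a,(450,300)),cv2.resize(b,(300,300))]))
plan([((.4967,-.4735,.31),.25)])
E
```

```text
now [0.4705 0.071  0.3094] yaw 0.061 t 8.75 F [ 1.  -0.6 -1.7] gap 0.0172
[ 0.497 -0.474  0.31 ] -> [-0.0143, 1.0902, -0.001, 0.0001, 0.0027, -0.3606] rows>= 14
```

View pics/c3.png

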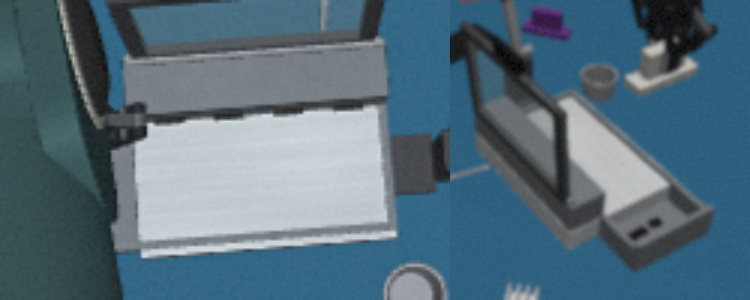

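The plate is clear. Two chips show in the trough at (637,232) and (655,222), and the third may be hidden by the wall. I'll return the scraper and check from above.

Emit:
carry_out --pt "-0.007 0.55 0 0 0 -0.18" --pt "-0.007 0.55 0 0 0 -0.18" --pt "-0.007 0.55 0 0 0 -0.18" --pt "-0.007 0.55 0 0 0 -0.18" --pt "-0.007 0.55 0 0 0 -0.18" --pt "-0.007 0.55 0 0 0 -0.18" --pt "-0.007 0.55 0 0 0 -0.18" --pt "-0.007 0.55 0 0 0 -0.18"

```text
time_s: 9.42
tcp_pos: [0.4828, -0.2091, 0.3084]
tcp_rot: [0.997, 0.074, -0.002, 0.0]
force: [0.5, -0.2, -1.6]
finger_gap: 0.017
gripper_force: 81.3
```

```bash
python3 - <<'E'
from h import *
plan([((.4967,-.4735,.31),.25),((.4967,-.4735,.06),.25)])
E
```

```text
now [ 0.4828 -0.2091  0.3084] yaw 0.149 t 9.4167 F [ 0.5 -0.2 -1.6] gap 0.017
[ 0.497 -0.474  0.31 ] -> [-0.051, 0.527, -0.003, -0.0, 0.0064, -0.1932] rows>= 7
[ 0.497 -0.474  0.06 ] -> [0.0, 0.0, 0.5, 0.0, 0.0, 0.0] rows>= 6
```

Emit:
carry_out --pt "-0.051 0.527 0 0 0 -0.18" --pt "-0.051 0.527 0 0 0 -0.18" --pt "-0.051 0.527 0 0 0 -0.18" --pt "-0.051 0.527 0 0 0 -0.18" --pt "-0.051 0.527 0 0 0 -0.18" --pt "-0.051 0.527 0 0 0 -0.18" --pt "-0.051 0.527 0 0 0 -0.18" --pt "-0.051 0.527 0 0 0 -0.18" --pt "-0.051 0.527 0 0 0 -0.18" --pt "-0.051 0.527 0 0 0 -0.18"

```text
time_s: 10.25
tcp_pos: [0.5003, -0.4663, 0.309]
tcp_rot: [0.992, 0.125, -0.001, -0.001]
force: [-0.4, -0.3, -1.1]
finger_gap: 0.0171
gripper_force: 81.4
```

Emit:
carry_out --pt "0 0 0.08 0 0 0" --pt "0 0 0.16 0 0 0" --pt "0 0 0.24 0 0 0" --pt "0 0 0.32 0 0 0" --pt "0 0 0.4 0 0 0" --pt "0 0 0.48 0 0 0" --pt "0 0 0.53 0 0 0" --pt "0 0 0.54 0 0 0" --pt "0 0 0.55 0 0 0" --pt "0 0 0.55 0 0 0" --pt "0 0 0.55 0 0 0"

```text
time_s: 11.17
tcp_pos: [0.5013, -0.4676, 0.0373]
tcp_rot: [0.992, 0.125, 0.001, 0.001]
force: [-0.1, 0.1, -0.7]
finger_gap: 0.0172
gripper_force: 81.4
```

```bash
python3 - <<'E'
from h import *
plan([((.4967,-.4735,.0225),.25)])
E
```

```text
now [ 0.5013 -0.4676  0.0373] yaw 0.251 t 11.1667 F [-0.1  0.1 -0.7] gap 0.0172
[ 0.497 -0.474  0.022] -> [-0.0118, 0.0091, 0.0297, 0.0038, -0.0029, 0.0018] rows>= 1
```

Emit:
carry_out --pt "-0.011 0.009 0.01 0 0 0" --pt "-0.011 0.009 0.02 0 0 0" --pt "-0.011 0.009 0.029 0 0 0" --pt "-0.011 0.009 0.03 0 0 0" --pt "-0.011 0.009 0.03 0 0 0" --pt "-0.011 0.009 0.03 0 0 0" --pt "-0.011 0.009 0.03 0 0 0"

```text
time_s: 11.75
tcp_pos: [0.4959, -0.4744, 0.0215]
tcp_rot: [0.992, 0.124, 0.0, 0.001]
force: [-5.5, -1.9, 12.9]
finger_gap: 0.0171
gripper_force: 84.1
```

Emit:
carry_out --pt "0 0 0 0 0 0" --pt "0 0 0 0 0 0" --pt "0 0 0 0 0 0" --pt "0 0 0 0 0 0" --pt "0 0 0 0 0 0" --pt "0 0 0 0 0 0" --pt "0 0 0 0 0 0" --pt "0 0 0 0 0 0" --gripper 0.8

```text
time_s: 12.42
tcp_pos: [0.4961, -0.4729, 0.0202]
tcp_rot: [0.992, 0.125, -0.0, -0.0]
force: [-0.7, -0.4, -0.8]
finger_gap: 0.0681
gripper_force: 0.0
```

Emit:
carry_out --pt "0 0 -0.03 0 0 0" --pt "0 0 -0.08 0 0 0" --pt "0 0 -0.16 0 0 0" --pt "0 0 -0.24 0 0 0" --pt "0 0 -0.32 0 0 0" --pt "0 0 -0.4 0 0 0" --pt "0 0 -0.48 0 0 0" --pt "0 0 -0.56 0 0 0" --pt "0 0 -0.58 0 0 0" --pt "0 0 -0.58 0 0 0"

```text
time_s: 13.25
tcp_pos: [0.4967, -0.4737, 0.3158]
tcp_rot: [0.992, 0.125, 0.002, 0.003]
force: [0.8, -0.9, -0.9]
finger_gap: 0.0685
gripper_force: 0.0
```

```bash
python3 - <<'E'
from h import *
c=shot('top','pics/t4.png'); print(modules(c))
plan([((.45,0.05,.33),0),((.473,.4,.33),.37)])
cv2.imwrite('pics/c4.png',cv2.resize(c['frame'][160:280,140:300,::-1],None,fx=4,fy=4,interpolation=cv2.INTER_CUBIC))
E
```

```text
[(array([ 0.59594807,  0.25220242, -0.58714531]), np.float64(0.08825186205169933)), (array([0.47337869, 0.40746235, 3.50432191]), np.float64(0.04816458004132729))]
now [ 0.4962 -0.4732  0.313 ] yaw 0.25 t 13.3 F [ 1.3 -0.6 -0.8] gap 0.0684
[0.45 0.05 0.33] -> [0.1698, -1.0366, -0.0366, 0.0048, -0.0046, 0.4783] rows>= 13
[0.473 0.4   0.33 ] -> [0.046, -0.7, 0.0, 0.0, 0.0, -0.7066] rows>= 9
```

View pics/c4.png

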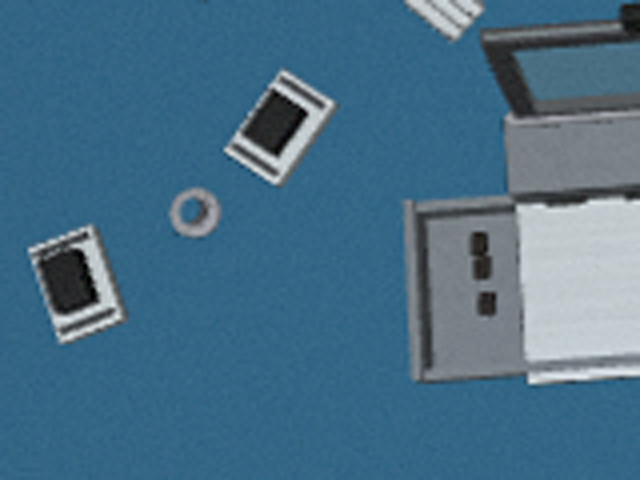

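All three chips lie in the trough at (479,243), (481,267) and (486,303). Next I go to module B at (0.473, 0.4075, yaw 0.363).

```bash
python3 - <<'E'
from h import *
plan([((.47,-.03,.31),.363),((.4735,.4075,.31),.363),((.4735,.4075,.08),.363),((.4735,.4075,.022),.363)])
E
```

```text
now [ 0.4962 -0.4732  0.313 ] yaw 0.25 t 13.3 F [ 1.3 -0.6 -0.8] gap 0.0684
[ 0.47 -0.03  0.31] -> [0.1689, -0.8718, 0.0039, 0.0056, -0.0036, -0.215] rows>= 11
[0.474 0.408 0.31 ] -> [0.3172, -0.8155, 0.0, 0.0, 0.0, 0.0] rows>= 11
[0.474 0.408 0.08 ] -> [0.0, 0.0, 0.46, 0.0, 0.0, 0.0] rows>= 6
[0.474 0.408 0.022] -> [0.0, 0.0, 0.116, 0.0, 0.0, 0.0] rows>= 2
```

Emit:
carry_out --pt "0.169 -0.872 0 0 0 -0.215" --pt "0.169 -0.872 0 0 0 -0.215" --pt "0.169 -0.872 0 0 0 -0.215" --pt "0.169 -0.872 0 0 0 -0.215" --pt "0.169 -0.872 0 0 0 -0.215" --pt "0.169 -0.872 0 0 0 -0.215" --pt "0.169 -0.872 0 0 0 -0.215" --pt "0.169 -0.872 0 0 0 -0.215" --pt "0.169 -0.872 0 0 0 -0.215" --pt "0.169 -0.872 0 0 0 -0.215" --pt "0.169 -0.872 0 0 0 -0.215" --pt "0.169 -0.872 0 0 0 -0.215"

```text
time_s: 14.3
tcp_pos: [0.4688, -0.0239, 0.3099]
tcp_rot: [0.983, 0.184, -0.0, -0.001]
force: [0.1, -0.0, 0.4]
finger_gap: 0.0684
gripper_force: 0.0
```

Emit:
carry_out --pt "0.317 -0.815 0 0 0 0" --pt "0.317 -0.815 0 0 0 0" --pt "0.317 -0.815 0 0 0 0" --pt "0.317 -0.815 0 0 0 0" --pt "0.317 -0.815 0 0 0 0" --pt "0.317 -0.815 0 0 0 0" --pt "0.317 -0.815 0 0 0 0" --pt "0.317 -0.815 0 0 0 0" --pt "0.317 -0.815 0 0 0 0" --pt "0.317 -0.815 0 0 0 0" --pt "0.317 -0.815 0 0 0 0" --pt "0.317 -0.815 0 0 0 0"

```text
time_s: 15.3
tcp_pos: [0.471, 0.4119, 0.3087]
tcp_rot: [0.983, 0.183, -0.002, -0.001]
force: [-0.2, -0.2, -0.5]
finger_gap: 0.0678
gripper_force: 0.0
```

Emit:
carry_out --pt "0 0 0.1 0 0 0" --pt "0 0 0.2 0 0 0" --pt "0 0 0.3 0 0 0" --pt "0 0 0.4 0 0 0" --pt "0 0 0.4 0 0 0" --pt "0 0 0.4 0 0 0" --pt "0 0 0.4 0 0 0"

```text
time_s: 15.88
tcp_pos: [0.4726, 0.4066, 0.1096]
tcp_rot: [0.984, 0.181, -0.001, 0.001]
force: [1.3, -0.7, 1.1]
finger_gap: 0.0681
gripper_force: 0.0
```

```bash
python3 - <<'E'
from h import *
c=env.read_camera('scene')
u=[int(v) for v in w2pix(c,(.4735,.4075,.02))]; 
f=c['frame']; print(u, fit(c,nonblue(f),(u[0]-32,u[1]-14,u[0]+32,u[1]+32),MOD,(.4735,.4075)))
plan([((.4735,.4075,.022),.363)])
E
```

```text
[443, 337] (array([0.4732569 , 0.43846731, 0.33001142]), np.float64(0.15326838959273648))
now [0.4736 0.4076 0.1116] yaw 0.363 t 15.9333 F [-0.5 -0.3  1. ] gap 0.0687
[0.474 0.408 0.022] -> [-0.0002, 0.0003, 0.1792, -0.0004, -0.0004, -0.0] rows>= 3
```

```bash
python3 - <<'E'
from h import *
c=env.read_camera('scene'); cv2.imwrite('pics/s5.png',c['frame'][:,:,::-1])
for n in ('scene0','s3'):
    f=cv2.imread(f'pics/{n}.png')[:,:,::-1].copy()
    print(n,fit(c,nonblue(f),(423,310,463,365),MOD,(.4735,.4075)),fit(c,nonblue(f),(350,295,392,330),MOD,(.596,.252)))
im=cv2.resize(c['frame'][270:370,385:505,::-1],None,fx=5,fy=5,interpolation=cv2.INTER_CUBIC)
for p,col in(((.4735,.4075,.363),(0,0,255)),):
    for b in MOD: 
        q=((projs(c,place(b,p))-[385,270]+.5)*5).astype(np.int32); cv2.polylines(im,[cv2.convexHull(q)],True,col,1)
cv2.imwrite('pics/c5.png',im)
E
```

```text
scene0 (array([0.47106212, 0.40220567, 0.34177804]), np.float64(0.09853056426332285)) (array([ 0.59481041,  0.2551912 , -0.60274068]), np.float64(0.08474285223662748))
s3 (array([0.47101436, 0.4023477 , 0.33690316]), np.float64(0.10067415730337081)) (array([ 0.59413914,  0.25532322, -0.59162137]), np.float64(0.08920247749185872))
```

View pics/c5.png

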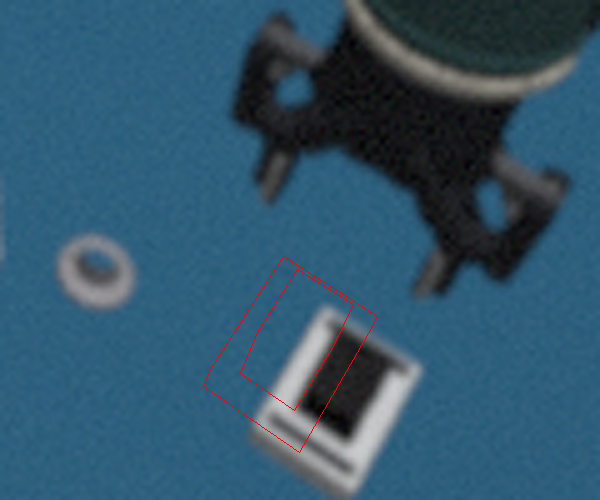

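The module was knocked about 30 mm aside: it is now centred at crop (340,400), off the red outline. I'll refit it.

```bash
python3 - <<'E'
from h import *
c=env.read_camera('scene')
p,e=fit(c,nonblue(c['frame']),(430,330,474,376),MOD,(.473,.438)); print(p,e)
t=env.read_camera('top'); print('A',modules(t)[0], 'scr',scraper(t))
u=[int(v) for v in w2pix(t,(p[0],p[1],.02))]; print(u, fit(t,nonblue(t['frame']),(u[0]-18,u[1]-17,u[0]+18,u[1]+17),MOD,p[:2]))
plan([((p[0]+.001,p[1]-.001,.1),p[2]),((p[0]+.001,p[1]-.001,.022),p[2])])
E
```

```text
[0.47349342 0.43915311 0.33043934] 0.10623510361515931
A (array([ 0.59600393,  0.25243239, -0.58657677]), np.float64(0.08735884567126728)) scr (array([ 0.4960577 , -0.47826504,  3.40434354]), np.float64(0.11746688741721856))
[147, 230] (array([0.48235206, 0.43961803, 0.16363566]), np.float64(0.5035013573543929))
now [0.4742 0.4083 0.1128] yaw 0.363 t 16.0833 F [0.1 0.3 0.6] gap 0.0681
[0.474 0.438 0.1  ] -> [0.0217, -0.0556, 0.0258, -0.0021, -0.0061, 0.0619] rows>= 1
[0.474 0.438 0.022] -> [0.0, 0.0, 0.156, 0.0, 0.0, 0.0] rows>= 2
```

Emit:
carry_out --pt "0.023 -0.053 0 0 0 0.02" --pt "0.023 -0.053 0 0 0 0.02" --pt "0.023 -0.053 0.06 0 0 0.02" --pt "0.023 -0.053 0.12 0 0 0.02" --pt "0.023 -0.053 0.16 0 0 0.02" --pt "0.023 -0.053 0.184 0 0 0.02" --pt "0.023 -0.053 0.184 0 0 0.02" --pt "0.023 -0.053 0.184 0 0 0.02" --pt "0.023 -0.053 0.184 0 0 0.02"

```text
time_s: 16.83
tcp_pos: [0.4754, 0.4373, 0.0203]
tcp_rot: [0.984, 0.175, 0.001, -0.001]
force: [-0.3, 0.4, 0.7]
finger_gap: 0.0681
gripper_force: 0.0
```

Emit:
carry_out --pt "0 0 0 0 0 0" --pt "0 0 0 0 0 0" --pt "0 0 0 0 0 0" --pt "0 0 0 0 0 0" --pt "0 0 0 0 0 0" --pt "0 0 0 0 0 0" --pt "0 0 0 0 0 0" --pt "0 0 0 0 0 0" --pt "0 0 0 0 0 0" --gripper 0 --grip_force 100

```text
time_s: 17.58
tcp_pos: [0.475, 0.4368, 0.0195]
tcp_rot: [0.985, 0.175, 0.001, -0.0]
force: [-1.7, -2.0, 12.1]
finger_gap: 0.0283
gripper_force: 99.9
```

Emit:
carry_out --pt "0 0 -0.04 0 0 0" --pt "0 0 -0.1 0 0 0" --pt "0 0 -0.18 0 0 0" --pt "0 0 -0.26 0 0 0" --pt "0 0 -0.32 0 0 0" --pt "0 0 -0.36 0 0 0" --pt "0 0 -0.36 0 0 0" --pt "0 0 -0.36 0 0 0"

```text
time_s: 18.25
tcp_pos: [0.4748, 0.4365, 0.1992]
tcp_rot: [0.985, 0.175, 0.001, -0.0]
force: [-0.2, -0.5, -3.4]
finger_gap: 0.0285
gripper_force: 98.9
```

```bash
python3 - <<'E'
from h import *
Y=F[2]
plan([(fx(0,-50,200),Y),(fx(0,-50,64),Y)])
c=shot('scene','pics/s6.png'); s=env.read_state(); z=s['tcp_pos'][2]-.020; p=s['tcp_pos']
im=cv2.resize(c['frame'][200:350,350:510,::-1],None,fx=4,fy=4,interpolation=cv2.INTER_CUBIC)
for b in MOD:
    q=((projs(c,place(b,(p[0],p[1],.35),z))-[350,200]+.5)*4).astype(np.int32); cv2.polylines(im,[cv2.convexHull(q)],True,(0,0,255),1)
cv2.imwrite('pics/c6.png',im)
E
```

```text
now [0.4748 0.4365 0.1992] yaw 0.352 t 18.25 F [-0.2 -0.5 -3.4] gap 0.0285
[ 0.477 -0.124  0.2  ] -> [-0.3837, 1.0537, -0.0027, -0.0013, -0.003, 0.5549] rows>= 14
[ 0.477 -0.124  0.064] -> [0.0, 0.0, 0.272, 0.0, 0.0, 0.0] rows>= 4
```

View pics/c6.png

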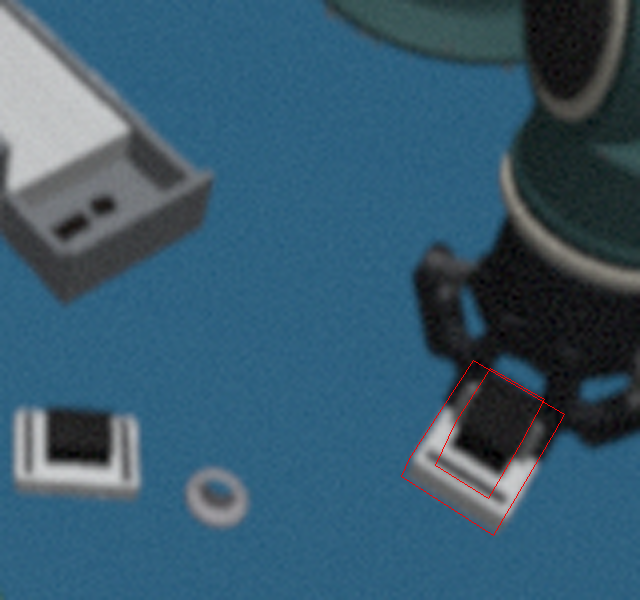

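The module is held level and the red model outline matches it (crop 480,460). Carrying it to the plate at y=-50.

Emit:
carry_out --pt "-0.192 0.527 0 0 0 0.278" --pt "-0.192 0.527 0 0 0 0.278" --pt "-0.192 0.527 0 0 0 0.278" --pt "-0.192 0.527 0 0 0 0.278" --pt "-0.192 0.527 0 0 0 0.278" --pt "-0.192 0.527 0 0 0 0.278" --pt "-0.192 0.527 0 0 0 0.278" --pt "-0.192 0.527 0 0 0 0.278"

```text
time_s: 18.97
tcp_pos: [0.4752, 0.1492, 0.1968]
tcp_rot: [0.995, 0.1, -0.001, 0.001]
force: [1.5, -0.5, -2.0]
finger_gap: 0.0282
gripper_force: 99.5
```

```bash
python3 - <<'E'
from h import *
Y=F[2]
plan([(fx(0,-50,200),Y),(fx(0,-50,70),Y)])
E
```

```text
now [0.4752 0.1492 0.1968] yaw 0.2 t 18.9667 F [ 1.5 -0.5 -2. ] gap 0.0282
[ 0.477 -0.124  0.2  ] -> [-0.1057, 0.5363, -0.0047, 0.0051, 0.0055, 0.2634] rows>= 7
[ 0.477 -0.124  0.07 ] -> [0.0, 0.0, 0.26, 0.0, 0.0, 0.0] rows>= 4
```

Emit:
carry_out --pt "-0.105 0.53 0 0 0 0.263" --pt "-0.105 0.53 0 0 0 0.263" --pt "-0.105 0.53 0 0 0 0.263" --pt "-0.105 0.53 0 0 0 0.263" --pt "-0.105 0.53 0 0 0 0.263" --pt "-0.105 0.53 0 0 0 0.263" --pt "-0.105 0.53 0 0 0 0.263" --pt "-0.105 0.53 0 0 0 0.263" --pt "-0.105 0.53 0 0 0 0.263" --pt "-0.105 0.53 0 0 0 0.263"

```text
time_s: 19.8
tcp_pos: [0.4782, -0.1133, 0.1973]
tcp_rot: [0.999, 0.035, -0.001, -0.0]
force: [-0.0, 1.0, -2.1]
finger_gap: 0.0281
gripper_force: 99.7
```

Emit:
carry_out --pt "0 0 0.06 0 0 0" --pt "0 0 0.13 0 0 0" --pt "0 0 0.2 0 0 0" --pt "0 0 0.24 0 0 0" --pt "0 0 0.25 0 0 0" --pt "0 0 0.25 0 0 0" --pt "0 0 0.25 0 0 0"

```text
time_s: 20.38
tcp_pos: [0.4792, -0.1135, 0.0741]
tcp_rot: [0.999, 0.035, 0.0, -0.0]
force: [0.4, 1.0, -1.7]
finger_gap: 0.0282
gripper_force: 99.5
```

```bash
python3 - <<'E'
from h import *
plan([(fx(0,-50,60),F[2])])
E
```

```text
now [ 0.4792 -0.1135  0.0741] yaw 0.07 t 20.3833 F [ 0.4  1.  -1.7] gap 0.0282
[ 0.477 -0.124  0.06 ] -> [-0.0066, 0.0209, 0.0282, -0.0003, -0.001, 0.0163] rows>= 1
```

Lower, release, and lift.

Emit:
carry_out --pt "-0.006 0.02 0 0 0 0.016" --pt "-0.006 0.02 0.01 0 0 0.016" --pt "-0.006 0.02 0.02 0 0 0.016" --pt "-0.006 0.02 0.027 0 0 0.016" --pt "-0.006 0.02 0.028 0 0 0.016" --pt "-0.006 0.02 0.028 0 0 0.016" --pt "-0.006 0.02 0.028 0 0 0.016"

```text
time_s: 20.97
tcp_pos: [0.4764, -0.1245, 0.0595]
tcp_rot: [1.0, 0.03, 0.0, 0.0]
force: [-3.0, -1.1, 5.7]
finger_gap: 0.0277
gripper_force: 100.6
```

Emit:
carry_out --pt "0 0 0 0 0 0" --pt "0 0 0 0 0 0" --pt "0 0 0 0 0 0" --pt "0 0 0 0 0 0" --pt "0 0 0 0 0 0" --pt "0 0 0 0 0 0" --gripper 0.7

```text
time_s: 21.47
tcp_pos: [0.4763, -0.1243, 0.0593]
tcp_rot: [1.0, 0.031, -0.0, -0.0]
force: [-0.5, -0.5, 1.0]
finger_gap: 0.0597
gripper_force: 0.0
```

Emit:
carry_out --pt "0 0 -0.03 0 0 0" --pt "0 0 -0.08 0 0 0" --pt "0 0 -0.16 0 0 0" --pt "0 0 -0.24 0 0 0" --pt "0 0 -0.3 0 0 0" --pt "0 0 -0.36 0 0 0" --pt "0 0 -0.36 0 0 0" --pt "0 0 -0.36 0 0 0"

```text
time_s: 22.13
tcp_pos: [0.4769, -0.1245, 0.2406]
tcp_rot: [1.0, 0.03, 0.001, 0.0]
force: [-0.3, 1.6, -0.6]
finger_gap: 0.0599
gripper_force: 0.0
```

```bash
python3 - <<'E'
from h import *
t=env.read_camera('top'); print('A',modules(t)[0])
c=env.read_camera('scene'); print(fit(c,nonblue(c['frame']),(350,295,392,330),MOD,(.596,.252)))
plan([((.596,.253,.24),-.587),((.596,.253,.1),-.587),((.596,.253,.02),-.587)])
E
```

```text
A (array([0.59597895, 0.25227751, 2.55462182]), np.float64(0.0907634810464496))
(array([ 0.5949133 ,  0.25505621, -0.59576571]), np.float64(0.08569289991445683))
now [ 0.4759 -0.1242  0.2385] yaw 0.061 t 22.2333 F [-0.7  0.1 -0.6] gap 0.0598
[0.596 0.253 0.24 ] -> [0.2857, -0.7384, -0.003, 0.0, 0.002, 1.2376] rows>= 10
[0.596 0.253 0.1  ] -> [0.0, 0.0, 0.28, 0.0, 0.0, 0.0] rows>= 4
[0.596 0.253 0.02 ] -> [0.0, 0.0, 0.16, 0.0, 0.0, 0.0] rows>= 2
```

```bash
python3 - <<'E'
from h import *
plan([((.47,.21,.24),-.28),((.596,.253,.24),-.588),((.596,.253,.1),-.588)])
E
```

```text
now [ 0.4759 -0.1242  0.2385] yaw 0.061 t 22.2333 F [-0.7  0.1 -0.6] gap 0.0598
[0.47 0.21 0.24] -> [0.029, -0.6679, -0.0028, -0.0003, 0.0019, 0.6513] rows>= 9
[0.596 0.253 0.24 ] -> [0.2184, -0.1523, 0.0, 0.0, 0.0, 0.5882] rows>= 4
[0.596 0.253 0.1  ] -> [0.0, 0.0, 0.28, 0.0, 0.0, 0.0] rows>= 4
```

Emit:
carry_out --pt "0.029 -0.668 0 0 0 0.651" --pt "0.029 -0.668 0 0 0 0.651" --pt "0.029 -0.668 0 0 0 0.651" --pt "0.029 -0.668 0 0 0 0.651" --pt "0.029 -0.668 0 0 0 0.651" --pt "0.029 -0.668 0 0 0 0.651" --pt "0.029 -0.668 0 0 0 0.651" --pt "0.029 -0.668 0 0 0 0.651" --pt "0.029 -0.668 0 0 0 0.651" --pt "0.029 -0.668 0 0 0 0.651"

```text
time_s: 23.07
tcp_pos: [0.4688, 0.2151, 0.2379]
tcp_rot: [0.991, -0.136, -0.001, -0.001]
force: [-0.4, 0.7, -0.2]
finger_gap: 0.0594
gripper_force: 0.0
```

Emit:
carry_out --pt "0.218 -0.152 0 0 0 0.588" --pt "0.218 -0.152 0 0 0 0.588" --pt "0.218 -0.152 0 0 0 0.588" --pt "0.218 -0.152 0 0 0 0.588" --pt "0.218 -0.152 0.1 0 0 0.588" --pt "0.218 -0.152 0.2 0 0 0.588" --pt "0.218 -0.152 0.25 0 0 0.588" --pt "0.218 -0.152 0.25 0 0 0.588" --pt "0.218 -0.152 0.25 0 0 0.588"

```text
time_s: 23.82
tcp_pos: [0.5949, 0.2522, 0.1125]
tcp_rot: [0.957, -0.29, -0.002, 0.001]
force: [-0.0, -0.2, 0.5]
finger_gap: 0.0599
gripper_force: 0.0
```

```bash
python3 - <<'E'
from h import *
c=env.read_camera('scene'); print(fit(c,nonblue(c['frame'])&(np.indices((400,640))[0]>297),(350,295,392,330),MOD,(.596,.252)))
plan([((.596,.253,.02),-.588)])
E
```

```text
(array([ 0.59417924,  0.25471592, -0.57518699]), np.float64(0.13332266325224074))
now [0.5963 0.253  0.1151] yaw -0.588 t 23.8667 F [0.3 0.  1.7] gap 0.06
[0.596 0.253 0.02 ] -> [-0.0004, 0.0003, 0.1901, 0.0007, 0.0012, 0.0007] rows>= 3
```

Emit:
carry_out --pt "0 0 0.06 0 0 0" --pt "0 0 0.12 0 0 0" --pt "0 0 0.16 0 0 0" --pt "0 0 0.19 0 0 0" --pt "0 0 0.19 0 0 0" --pt "0 0 0.19 0 0 0" --pt "0 0 0.19 0 0 0"

```text
time_s: 24.45
tcp_pos: [0.5974, 0.2535, 0.0216]
tcp_rot: [0.957, -0.29, 0.001, -0.001]
force: [-0.7, 0.1, 0.3]
finger_gap: 0.0597
gripper_force: 0.0
```

Emit:
carry_out --pt "0 0 0 0 0 0" --pt "0 0 0 0 0 0" --pt "0 0 0 0 0 0" --pt "0 0 0 0 0 0" --pt "0 0 0 0 0 0" --pt "0 0 0 0 0 0" --pt "0 0 0 0 0 0" --pt "0 0 0 0 0 0" --pt "0 0 0 0 0 0" --gripper 0 --grip_force 100

```text
time_s: 25.2
tcp_pos: [0.5969, 0.2532, 0.0208]
tcp_rot: [0.957, -0.29, 0.001, -0.001]
force: [-3.0, -0.9, 13.4]
finger_gap: 0.0282
gripper_force: 100.0
```

Emit:
carry_out --pt "0 0 -0.04 0 0 0" --pt "0 0 -0.1 0 0 0" --pt "0 0 -0.18 0 0 0" --pt "0 0 -0.26 0 0 0" --pt "0 0 -0.32 0 0 0" --pt "0 0 -0.36 0 0 0" --pt "0 0 -0.36 0 0 0" --pt "0 0 -0.36 0 0 0"

```text
time_s: 25.87
tcp_pos: [0.5965, 0.253, 0.2004]
tcp_rot: [0.957, -0.29, 0.001, -0.001]
force: [-0.4, -0.8, -3.1]
finger_gap: 0.028
gripper_force: 99.0
```

```bash
python3 - <<'E'
from h import *
plan([((.47,.21,.2),-.28),(fx(0,45,200),F[2]),(fx(0,45,70),F[2])])
E
```

```text
now [0.5965 0.253  0.2004] yaw -0.588 t 25.8667 F [-0.4 -0.8 -3.1] gap 0.028
[0.47 0.21 0.2 ] -> [-0.1629, 0.2118, 0.0003, -0.0028, -0.0027, -0.588] rows>= 4
[ 0.471 -0.029  0.2  ] -> [0.1337, 0.4596, 0.0, 0.0, 0.0, -0.653] rows>= 6
[ 0.471 -0.029  0.07 ] -> [0.0, 0.0, 0.26, 0.0, 0.0, 0.0] rows>= 4
```

Emit:
carry_out --pt "-0.163 0.212 0 0 0 -0.588" --pt "-0.163 0.212 0 0 0 -0.588" --pt "-0.163 0.212 0 0 0 -0.588" --pt "-0.163 0.212 0 0 0 -0.588" --pt "-0.163 0.212 0 0 0 -0.588" --pt "-0.163 0.212 0 0 0 -0.588" --pt "-0.163 0.212 0 0 0 -0.588"

```text
time_s: 26.45
tcp_pos: [0.4701, 0.2099, 0.1988]
tcp_rot: [0.99, -0.14, -0.0, -0.0]
force: [0.1, 0.2, -2.0]
finger_gap: 0.0284
gripper_force: 99.4
```

Emit:
carry_out --pt "0.134 0.46 0 0 0 -0.653" --pt "0.134 0.46 0 0 0 -0.653" --pt "0.134 0.46 0 0 0 -0.653" --pt "0.134 0.46 0 0 0 -0.653" --pt "0.134 0.46 0 0 0 -0.653" --pt "0.134 0.46 0 0 0 -0.653" --pt "0.134 0.46 0 0 0 -0.653" --pt "0.134 0.46 0 0 0 -0.653" --pt "0.134 0.46 0.08 0 0 -0.653" --pt "0.134 0.46 0.16 0 0 -0.653" --pt "0.134 0.46 0.24 0 0 -0.653" --pt "0.134 0.46 0.24 0 0 -0.653"

```text
time_s: 27.45
tcp_pos: [0.4671, -0.0289, 0.073]
tcp_rot: [0.999, 0.031, -0.005, -0.001]
force: [-3.2, 0.3, -3.3]
finger_gap: 0.028
gripper_force: 99.3
```

```bash
python3 - <<'E'
from h import *
env.read_camera('scene')
plan([(fx(0,45,61),F[2])])
E
```

```text
now [ 0.4687 -0.0289  0.0766] yaw 0.063 t 27.5 F [ 0.1 -0.2 -0.2] gap 0.0282
[ 0.471 -0.029  0.061] -> [0.0043, 0.0012, 0.0311, -0.0032, 0.0135, 0.0019] rows>= 1
```

Emit:
carry_out --pt "0.002 0 0 0 0 0" --pt "0.002 0 0.01 0 0 0" --pt "0.002 0 0.02 0 0 0" --pt "0.002 0 0.03 0 0 0" --pt "0.002 0 0.036 0 0 0" --pt "0.002 0 0.036 0 0 0" --pt "0.002 0 0.036 0 0 0"

```text
time_s: 28.08
tcp_pos: [0.4715, -0.0296, 0.0614]
tcp_rot: [1.0, 0.031, -0.0, -0.0]
force: [-0.7, 0.1, -2.2]
finger_gap: 0.0283
gripper_force: 99.4
```

```bash
python3 - <<'E'
from h import *
plan([(fx(0,45,61),F[2])])
E
```

```text
now [ 0.4715 -0.0296  0.0614] yaw 0.062 t 28.0833 F [-0.7  0.1 -2.2] gap 0.0283
[ 0.471 -0.029  0.061] -> [-0.0014, -0.0008, 0.0008, -0.0001, 0.0001, 0.0001] rows>= 1
```

Emit:
carry_out --pt "0 0 0.002 0 0 0" --pt "0 0 0.002 0 0 0" --pt "0 0 0.002 0 0 0" --pt "0 0 0.002 0 0 0" --pt "0 0 0.002 0 0 0" --pt "0 0 0.002 0 0 0" --pt "0 0 0.002 0 0 0" --gripper 0.7

```text
time_s: 28.67
tcp_pos: [0.4714, -0.0296, 0.0603]
tcp_rot: [1.0, 0.031, 0.0, -0.0]
force: [0.6, -0.3, 0.1]
finger_gap: 0.0597
gripper_force: 0.0
```

Emit:
carry_out --pt "0 0 -0.03 0 0 0" --pt "0 0 -0.08 0 0 0" --pt "0 0 -0.16 0 0 0" --pt "0 0 -0.24 0 0 0" --pt "0 0 -0.32 0 0 0" --pt "0 0 -0.4 0 0 0" --pt "0 0 -0.48 0 0 0" --pt "0 0 -0.56 0 0 0" --pt "0 0 -0.63 0 0 0" --pt "0 0 -0.63 0 0 0" --pt "0 0 -0.63 0 0 0"

```text
time_s: 29.58
tcp_pos: [0.4719, -0.0296, 0.3769]
tcp_rot: [1.0, 0.031, 0.002, 0.0]
force: [0.4, -0.9, -0.5]
finger_gap: 0.06
gripper_force: 0.0
```

Emit:
carry_out --pt "-0.1 -0.4 0 0 0 0" --pt "-0.1 -0.4 0 0 0 0" --pt "-0.1 -0.4 0 0 0 0" --pt "-0.1 -0.4 0 0 0 0" --pt "-0.1 -0.4 0 0 0 0" --pt "-0.1 -0.4 0 0 0 0" --pt "-0.1 -0.4 0 0 0 0" --gripper 0

```text
time_s: 30.17
tcp_pos: [0.4081, 0.1683, 0.3744]
tcp_rot: [0.999, 0.033, -0.001, 0.0]
force: [0.6, -1.4, -1.0]
finger_gap: 0.0003
gripper_force: 0.0
```

```bash
python3 - <<'E'
from h import *
c=shot('top','pics/t7.png')
im=cv2.resize(c['frame'][145:275,235:405,::-1],None,fx=4,fy=4,interpolation=cv2.INTER_CUBIC)
def loop(L,col,cl=True):
    q=((projs(c,place(np.array(L)/1000.,F))-[235,145]+.5)*4).astype(np.int32); cv2.polylines(im,[q],cl,col,1)
for t,col in((1.6,(0,255,0)),(1.7,(0,0,255))):
    d=np.array([-np.cos(t),0,np.sin(t)]);n=np.array([np.sin(t),0,np.cos(t)]);H=np.array([115,0,97])
    loop([H+208*d+o*n+[0,y,0] for y,o in((-30,-2),(30,-2),(30,10),(-30,10))],col)
t=1.9
for y in(-50,45): loop([(x,y+w,58) for x,w in((-40,-26),(40,-26),(40,26),(-40,26))],(0,200,255)); 
cv2.imwrite('pics/c7.png',im)
plan([(fx(180,0,380),F[2]),(fx(180,0,285),F[2])])
E
```

```text
now [0.4088 0.1668 0.3744] yaw 0.063 t 30.2167 F [ 0.7 -0.9  0.3] gap -0.0003
[ 0.653 -0.063  0.38 ] -> [0.4588, 0.4898, -0.0118, 0.0008, 0.0029, 0.0023] rows>= 9
[ 0.653 -0.063  0.285] -> [0.0, 0.0, 0.19, 0.0, 0.0, 0.0] rows>= 3
```

View pics/c7.png

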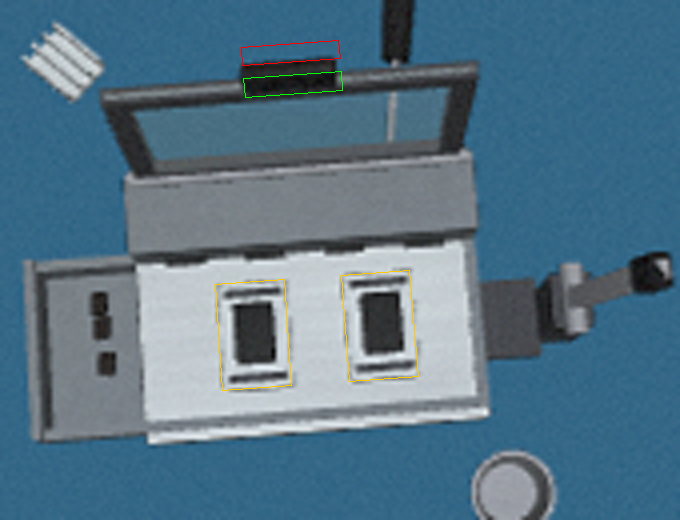

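Both modules sit in their target outlines at (254,335) and (380,325). The chips are in the trough and the lid is at about 1.65 rad. Now I go behind the tab.

Emit:
carry_out --pt "0.459 0.49 -0.01 0 0 0" --pt "0.459 0.49 -0.01 0 0 0" --pt "0.459 0.49 -0.01 0 0 0" --pt "0.459 0.49 -0.01 0 0 0" --pt "0.459 0.49 -0.01 0 0 0" --pt "0.459 0.49 -0.01 0 0 0" --pt "0.459 0.49 -0.01 0 0 0" --pt "0.459 0.49 -0.01 0 0 0" --pt "0.459 0.49 -0.01 0 0 0" --pt "0.459 0.49 -0.01 0 0 0" --pt "0.459 0.49 -0.01 0 0 0" --pt "0.459 0.49 -0.01 0 0 0"

```text
time_s: 31.22
tcp_pos: [0.6529, -0.0633, 0.3801]
tcp_rot: [1.0, 0.031, -0.0, -0.0]
force: [-0.6, -0.4, 0.6]
finger_gap: 0.0004
gripper_force: 0.0
```

Emit:
carry_out --pt "0 0 0.06 0 0 0" --pt "0 0 0.12 0 0 0" --pt "0 0 0.17 0 0 0" --pt "0 0 0.19 0 0 0" --pt "0 0 0.19 0 0 0" --pt "0 0 0.19 0 0 0"

```text
time_s: 31.72
tcp_pos: [0.6535, -0.0631, 0.2865]
tcp_rot: [1.0, 0.031, 0.0, 0.0]
force: [0.3, 0.5, 1.0]
finger_gap: -0.0004
gripper_force: 0.0
```

```bash
cat >> h.py <<'E'
def tcp_fx():
    s=env.read_state(); p=np.array(s['tcp_pos']); c,S=np.cos(F[2]),np.sin(F[2]); d=p[:2]-F[:2]
    return 1000*np.array([c*d[0]+S*d[1],-S*d[0]+c*d[1],p[2]])
E
python3 - <<'E'
from h import *
t0=tcp_fx(); print(np.round(t0,1)); plan([])
for t in np.arange(1.7,-.01,-.1):
    d=np.array([-np.cos(t),0,np.sin(t)]);n=np.array([np.sin(t),0,np.cos(t)])
    T=np.array([115,0,97])+190*d+10*n+[11,0,0]; e=T-t0; print(round(t,2),np.round(T),'row',np.round([e[0]/500,-e[1]/500,-e[2]/500],3))
E
```

```text
[180.3  -0.  286.5]
now [ 0.6535 -0.0631  0.2865] yaw 0.062 t 31.7167 F [0.3 0.5 1. ] gap -0.0004
1.7 [160.   0. 284.] row [-0.04  -0.     0.005]
1.6 [142.   0. 287.] row [-0.077 -0.    -0.   ]
1.5 [123.   0. 287.] row [-0.115 -0.    -0.001]
1.4 [104.   0. 286.] row [-0.153 -0.     0.001]
1.3 [ 85.   0. 283.] row [-0.191 -0.     0.008]
1.2 [ 66.   0. 278.] row [-0.228 -0.     0.018]
1.1 [ 49.   0. 271.] row [-0.263 -0.     0.031]
1.0 [ 32.   0. 262.] row [-0.297 -0.     0.049]
0.9 [ 16.   0. 252.] row [-0.329 -0.     0.069]
0.8 [  1.   0. 240.] row [-0.359 -0.     0.093]
0.7 [-13.   0. 227.] row [-0.386 -0.     0.119]
0.6 [-25.   0. 213.] row [-0.411 -0.     0.148]
0.5 [-36.   0. 197.] row [-0.432 -0.     0.179]
0.4 [-45.   0. 180.] row [-0.451 -0.     0.213]
0.3 [-53.   0. 163.] row [-0.466 -0.     0.248]
0.2 [-58.   0. 145.] row [-0.477 -0.     0.284]
0.1 [-62.   0. 126.] row [-0.485 -0.     0.321]
-0.0 [-64.   0. 107.] row [-0.489 -0.     0.359]
```

Emit:
carry_out --pt "-0.04 0 0.002 0 0 0" --pt "-0.077 0 0 0 0 0" --pt "-0.115 0 0 0 0 0" --pt "-0.153 0 0.001 0 0 0" --pt "-0.191 0 0.008 0 0 0" --pt "-0.228 0 0.018 0 0 0" --pt "-0.263 0 0.031 0 0 0" --pt "-0.297 0 0.049 0 0 0" --pt "-0.329 0 0.069 0 0 0" --pt "-0.359 0 0.093 0 0 0" --pt "-0.386 0 0.119 0 0 0" --pt "-0.386 0 0.119 0 0 0"

```text
time_s: 32.72
tcp_pos: [0.4593, -0.0755, 0.2261]
tcp_rot: [1.0, 0.031, 0.0, 0.0]
force: [0.6, 0.5, 0.3]
finger_gap: -0.0
gripper_force: 0.0
```

```bash
python3 - <<'E'
from h import *
env.read_camera('scene'); env.read_camera('scene')
t0=tcp_fx(); print(np.round(t0,1)); plan([])
for t in np.arange(.7,-.01,-.1):
    d=np.array([-np.cos(t),0,np.sin(t)]);n=np.array([np.sin(t),0,np.cos(t)])
    T=np.array([115,0,97])+190*d+10*n+[11,0,0]; e=T-t0; print(round(t,2),np.round(T),'row',np.round([e[0]/500,-e[1]/500,-e[2]/500],3))
E
```

```text
[-11.8  -0.4 227.5]
now [ 0.4618 -0.0754  0.2275] yaw 0.062 t 32.8167 F [0.6 0.5 0. ] gap -0.0004
0.7 [-13.   0. 227.] row [-0.002 -0.001  0.001]
0.6 [-25.   0. 213.] row [-0.027 -0.001  0.03 ]
0.5 [-36.   0. 197.] row [-0.048 -0.001  0.061]
0.4 [-45.   0. 180.] row [-0.067 -0.001  0.095]
0.3 [-53.   0. 163.] row [-0.082 -0.001  0.13 ]
0.2 [-58.   0. 145.] row [-0.093 -0.001  0.166]
0.1 [-62.   0. 126.] row [-0.1   -0.001  0.203]
0.0 [-64.   0. 107.] row [-0.104 -0.001  0.241]
```

Emit:
carry_out --pt "-0.027 0 0.03 0 0 0" --pt "-0.048 0 0.061 0 0 0" --pt "-0.067 0 0.095 0 0 0" --pt "-0.082 0 0.13 0 0 0" --pt "-0.09 0 0.15 0 0 0" --pt "-0.093 0 0.166 0 0 0" --pt "-0.097 0 0.185 0 0 0" --pt "-0.1 0 0.203 0 0 0"

```text
time_s: 33.48
tcp_pos: [0.4121, -0.0785, 0.1244]
tcp_rot: [1.0, 0.031, 0.001, 0.0]
force: [2.0, -0.1, 1.1]
finger_gap: 0.0001
gripper_force: 0.8
```

Emit:
carry_out --pt "-0.002 0 0.01 0 0 0" --pt "-0.003 0 0.02 0 0 0" --pt "-0.004 0 0.03 0 0 0" --pt "-0.004 0 0.036 0 0 0" --pt "-0.004 0 0.038 0 0 0" --pt "-0.004 0 0.038 0 0 0"

```text
time_s: 33.98
tcp_pos: [0.4092, -0.0787, 0.1065]
tcp_rot: [1.0, 0.031, 0.0, 0.0]
force: [-13.4, 1.8, 43.3]
finger_gap: -0.0002
gripper_force: 21.5
```

```bash
python3 - <<'E'
from h import *
c=shot('scene','pics/s8.png'); print(np.round(tcp_fx(),1)); plan([])
cv2.imwrite('pics/c8.png',cv2.resize(c['frame'][120:300,250:430,::-1],None,fx=3.3,fy=3.3,interpolation=cv2.INTER_CUBIC))
E
```

```text
[-64.5  -0.4 106.5]
now [ 0.4092 -0.0786  0.1065] yaw 0.062 t 34.0333 F [-13.6   2.8  42.1] gap -0.0002
```

View pics/c8.png

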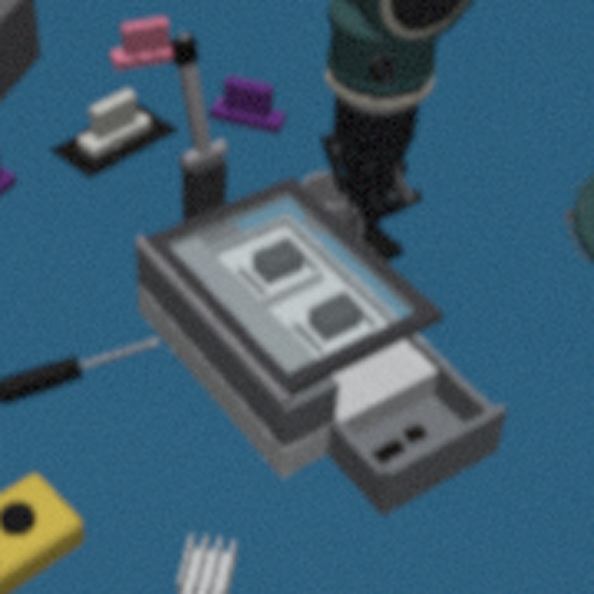

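The lid is shut flat over both modules, with the tab under the fingers at (375,240). The clamp is still up at (190,90) and the scraper is standing on its pad at (112,120). Next I lift off and go to the outer side of the lever.

Emit:
carry_out --pt "0 0 -0.03 0 0 0" --pt "0 0 -0.1 0 0 0" --pt "0 0 -0.18 0 0 0" --pt "0 0 -0.26 0 0 0" --pt "0 0 -0.34 0 0 0" --pt "0 0 -0.42 0 0 0" --pt "0 0 -0.43 0 0 0" --pt "0 0 -0.43 0 0 0"

```text
time_s: 34.7
tcp_pos: [0.4098, -0.0788, 0.3227]
tcp_rot: [1.0, 0.031, 0.002, 0.001]
force: [-0.5, -0.1, -0.7]
finger_gap: 0.0001
gripper_force: 0.0
```

Emit:
carry_out --pt "0.13 0.6 0 0 0 0" --pt "0.13 0.6 0 0 0 0" --pt "0.13 0.6 0 0 0 0" --pt "0.13 0.6 0 0 0 0" --pt "0.13 0.6 0 0 0 0" --pt "0.13 0.6 0 0 0 0" --pt "0.13 0.6 0 0 0 0" --pt "0.13 0.6 0 0 0 0" --pt "0.13 0.6 0 0 0 0" --pt "0.13 0.6 0 0 0 0"

```text
time_s: 35.53
tcp_pos: [0.492, -0.3743, 0.3183]
tcp_rot: [1.0, 0.031, -0.001, -0.001]
force: [-0.3, 1.1, -0.3]
finger_gap: 0.0001
gripper_force: 0.0
```

Emit:
carry_out --pt "0 0 0.06 0 0 0" --pt "0 0 0.12 0 0 0" --pt "0 0 0.18 0 0 0" --pt "0 0 0.2 0 0 0" --pt "0 0 0.2 0 0 0" --pt "0 0 0.2 0 0 0"

```text
time_s: 36.03
tcp_pos: [0.4927, -0.3735, 0.2212]
tcp_rot: [1.0, 0.031, 0.0, -0.0]
force: [0.8, -0.2, 1.5]
finger_gap: -0.0
gripper_force: 0.0
```

```bash
python3 - <<'E'
from h import *
t0=tcp_fx(); print(np.round(t0,1)); plan([])
for t in np.arange(2.1,-.01,-.15):
    d=np.array([0,np.cos(t),np.sin(t)]);n=np.array([0,-np.sin(t),np.cos(t)])
    T=np.array([0,-190,117])+115*d+9*n+[0,-14.5,0]; e=T-t0; print(round(t,2),np.round(T),'row',np.round([e[0]/500,-e[1]/500,-e[2]/500],3))
E
```

```text
[   0.6 -299.9  221.2]
now [ 0.4927 -0.3735  0.2212] yaw 0.063 t 36.0333 F [ 0.8 -0.2  1.5] gap -0.0
2.1 [   0. -270.  212.] row [-0.001 -0.059  0.019]
1.95 [   0. -255.  220.] row [-0.001 -0.089  0.001]
1.8 [   0. -239.  227.] row [-0.001 -0.121 -0.012]
1.65 [   0. -223.  231.] row [-0.001 -0.155 -0.02 ]
1.5 [   0. -205.  232.] row [-0.001 -0.189 -0.022]
1.35 [   0. -188.  231.] row [-0.001 -0.224 -0.02 ]
1.2 [   0. -171.  227.] row [-0.001 -0.257 -0.013]
1.05 [   0. -155.  221.] row [-0.001 -0.29  -0.   ]
0.9 [   0. -140.  213.] row [-0.001 -0.32   0.017]
0.75 [   0. -126.  202.] row [-0.001 -0.347  0.038]
0.6 [   0. -115.  189.] row [-0.001 -0.371  0.064]
0.45 [   0. -105.  175.] row [-0.001 -0.39   0.092]
0.3 [  0. -97. 160.] row [-0.001 -0.405  0.123]
0.15 [  0. -92. 143.] row [-0.001 -0.416  0.156]
0.0 [  0. -90. 126.] row [-0.001 -0.421  0.19 ]
```

Emit:
carry_out --pt "0 -0.05 0.005 0 0 0" --pt "0 -0.089 0.001 0 0 0" --pt "0 -0.105 -0.007 0 0 0" --pt "0 -0.121 -0.012 0 0 0" --pt "0 -0.138 -0.017 0 0 0" --pt "0 -0.155 -0.02 0 0 0" --pt "0 -0.172 -0.022 0 0 0" --pt "0 -0.189 -0.022 0 0 0" --pt "0 -0.207 -0.022 0 0 0" --pt "0 -0.224 -0.02 0 0 0" --pt "0 -0.24 -0.017 0 0 0" --pt "0 -0.257 -0.013 0 0 0"

```text
time_s: 37.03
tcp_pos: [0.4842, -0.245, 0.2266]
tcp_rot: [1.0, 0.031, -0.0, -0.0]
force: [0.2, -0.1, 1.6]
finger_gap: 0.0002
gripper_force: 0.9
```

Emit:
carry_out --pt "0 -0.016 0.006 0 0 0" --pt "0 -0.033 0.013 0 0 0" --pt "0 -0.048 0.021 0 0 0" --pt "0 -0.063 0.03 0 0 0" --pt "0 -0.077 0.04 0 0 0" --pt "0 -0.09 0.051 0 0 0" --pt "0 -0.102 0.064 0 0 0" --pt "0 -0.114 0.077 0 0 0" --pt "0 -0.124 0.091 0 0 0" --pt "0 -0.133 0.105 0 0 0" --pt "0 -0.142 0.12 0 0 0" --pt "0 -0.148 0.136 0 0 0"

```text
time_s: 38.03
tcp_pos: [0.4797, -0.1713, 0.158]
tcp_rot: [1.0, 0.031, -0.0, -0.0]
force: [-0.2, 0.3, 2.0]
finger_gap: 0.0002
gripper_force: 0.8
```

```bash
python3 - <<'E'
from h import *
t0=tcp_fx(); print(np.round(t0,1)); plan([])
E
```

```text
[  0.2 -97.3 158. ]
now [ 0.4797 -0.1713  0.158 ] yaw 0.062 t 38.0333 F [-0.2  0.3  2. ] gap 0.0002
```

Emit:
carry_out --pt "0 -0.004 0.01 0 0 0" --pt "0 -0.008 0.02 0 0 0" --pt "0 -0.011 0.03 0 0 0" --pt "0 -0.013 0.04 0 0 0" --pt "0 -0.014 0.05 0 0 0" --pt "0 -0.014 0.056 0 0 0" --pt "0 -0.014 0.056 0 0 0" --pt "0 -0.014 0.056 0 0 0"

```text
time_s: 38.7
tcp_pos: [0.4793, -0.165, 0.1307]
tcp_rot: [1.0, 0.031, -0.0, -0.0]
force: [0.5, 0.2, 0.4]
finger_gap: 0.0001
gripper_force: 0.0
```

Emit:
carry_out --pt "0 0 0.002 0 0 0" --pt "0 0 0.004 0 0 0" --pt "0 0 0.004 0 0 0"

```text
time_s: 38.95
tcp_pos: [0.4794, -0.165, 0.1288]
tcp_rot: [1.0, 0.031, 0.0, 0.0]
force: [0.1, 0.4, 0.1]
finger_gap: 0.0001
gripper_force: 0.1
```

Emit:
carry_out --pt "0 0 0.002 0 0 0" --pt "0 0 0.003 0 0 0" --pt "0 0 0.003 0 0 0"

```text
time_s: 39.2
tcp_pos: [0.4794, -0.1649, 0.1272]
tcp_rot: [1.0, 0.031, 0.0, -0.0]
force: [-0.2, 0.1, -0.4]
finger_gap: 0.0003
gripper_force: 0.1
```

Emit:
carry_out --pt "0 0 0.002 0 0 0" --pt "0 0 0.003 0 0 0" --pt "0 0 0.003 0 0 0"

```text
time_s: 39.45
tcp_pos: [0.4794, -0.1649, 0.1259]
tcp_rot: [1.0, 0.031, 0.0, -0.0]
force: [-1.3, 1.3, 5.7]
finger_gap: -0.0
gripper_force: 2.8
```

Emit:
carry_out --pt "0 0 0.001 0 0 0" --pt "0 0 0.001 0 0 0" --pt "0 0 0.001 0 0 0"

```text
time_s: 39.7
tcp_pos: [0.4795, -0.1649, 0.1257]
tcp_rot: [1.0, 0.031, 0.0, 0.0]
force: [-2.4, 1.6, 11.2]
finger_gap: -0.0
gripper_force: 5.8
```

Emit:
carry_out --pt "0 0 -0.02 0 0 0" --pt "0 0 -0.1 0 0 0" --pt "0 0 -0.18 0 0 0" --pt "0 0 -0.26 0 0 0" --pt "0 0 -0.34 0 0 0" --pt "0 0 -0.36 0 0 0" --pt "0 0 -0.36 0 0 0"

```text
time_s: 40.28
tcp_pos: [0.4804, -0.1653, 0.3091]
tcp_rot: [1.0, 0.031, 0.003, 0.001]
force: [0.1, -0.8, -0.1]
finger_gap: -0.0003
gripper_force: 0.0
```

Emit:
carry_out --pt "-0.2 -0.7 0 0 0 0" --pt "-0.2 -0.7 0 0 0 0" --pt "-0.2 -0.7 0 0 0 0" --pt "-0.2 -0.7 0 0 0 0" --pt "-0.2 -0.7 0 0 0 0" --pt "-0.2 -0.7 0 0 0 0" --pt "-0.2 -0.7 0 0 0 0" --pt "-0.2 -0.7 0 0 0 0" --pt "-0.2 -0.7 0 0 0 0" --pt "-0.2 -0.7 0 0 0 0" --pt "-0.2 -0.7 0 0 0 0"

```text
time_s: 41.2
tcp_pos: [0.357, 0.1791, 0.3048]
tcp_rot: [0.999, 0.032, -0.0, 0.0]
force: [0.3, -0.8, 0.0]
finger_gap: -0.0002
gripper_force: 0.0
```

```bash
python3 - <<'E'
from h import *
c=shot('top','pics/t9.png'); print('scr',scraper(c)); plan([])
cv2.imwrite('pics/c9.png',cv2.resize(c['frame'][140:290,230:480,::-1],None,fx=3.2,fy=3.2,interpolation=cv2.INTER_CUBIC))
E
```

```text
scr (array([ 0.49630747, -0.4781168 ,  3.40986178]), np.float64(0.12367081798998714))
now [0.3576 0.1779 0.3048] yaw 0.063 t 41.25 F [ 0.1 -0.2  0.7] gap -0.0001
```

View pics/c9.png

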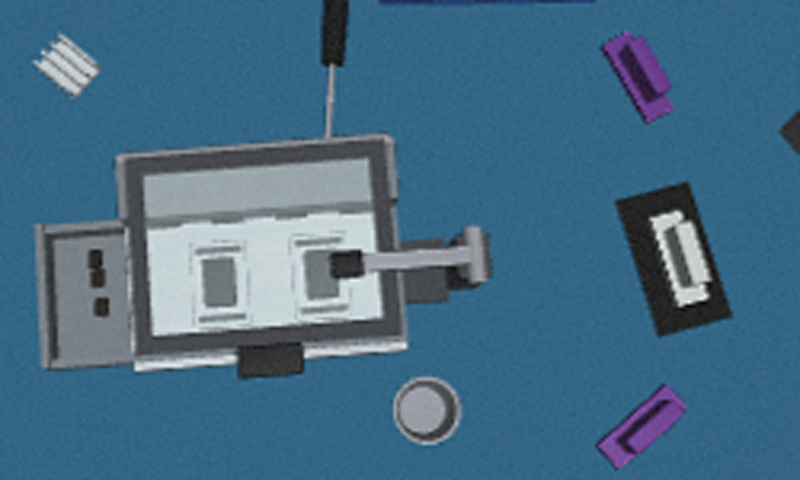

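The final view shows the chips in the trough at (97,280) and both modules under the shut lid. The clamp lies level at (345,262)–(480,255), and it stopped at z 126 with the force rising to 11 N. The scraper is upright on its pad at (682,257), and the other things look unmoved. Handing in.

```bash
python3 -c "
from cell import env
print(env.hand_in())"
```

```text
the job is handed in; nothing more can be done
None
```

I handed the job in at about 41 s of the 210 s allowed; the hand-in returned no verdict. The final view shows all three chips in the trough, both modules flat under the shut lid, the clamp at its stop (about 11 N felt), the scraper upright on its pad, and the bystanders in view apparently unmoved.

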